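# Two-sided module test on a contact fixture

### The job

Test every module that has coloured ends (two or three of them) from both ends. First set them side by side on the blue mat with their gold ends square and flush against the brass strip of the fence, and swing the hold-down frame fully down over them; then, with it down, turn the selector knob to the green mark and leave it there. Now raise the frame fully, turn each module end for end so that its blue end is flush against the strip, and swing the frame fully down again; leave everything else on the bench where it is.

Things in the scene. Friction and masses are not known exactly. Their poses are not given: they have to be found in the camera images.
- jig: fixed fixture. Origin on the bench at the foot of the middle of the contact face; x along the fence, y from the modules' side through the fence to its back. Fence x -135..135, y 0..20, 30 mm high, brass strip on its face y=0 (faces -y). In front a flat blue mat to y -112, room for 3 modules (e.g. x -100, 0, 100). Brackets 72 high at x -152, 152; base plate 6 high behind.
- clamp (a joint): hold-down wire frame of the fixture, turning about the axle clamp_hinge. 0 = fully down: its 10 mm cross rod (x -138..138) lies over the modules' ends at fixture y -12, z 33 mm (6 mm above them), handle leaning forward over them (y -28, z 121). 1.75 = fully raised: rod up at y 34, z 122, handle leaning back (y 118, z 121). Stops at both ends; friction holds it where left; 3 N at the handle.
- clamp_grip (a point): middle of the handle of the hold-down frame: an orange round bar 14 mm thick, parallel to the fence, 90 mm long between its two 10 mm steel side arms; it is 95 mm from the axle
- clamp_hinge (a point): point on the axle of the hold-down frame, at fixture x 0, y 45, z 60 mm; axes as the fixture's. The handle moves on a circle about the axle: at joint value q it is at fixture y = 45 + 95 sin(q - 0.875), z = 60 + 95 cos(q - 0.875) mm
- control_box: light grey selector box, fixed, 110 x 120 x 50 mm high (local x, y, z), origin at the centre of its underside; four round marks on its black top, 36 mm from the knob's axis: white at knob value 0, yellow 0.7, green 1.4, red 2.1
- selector (a joint): selector knob on the box's top, vertical axis through the box's centre, grows clockwise seen from above, 0 to 2.6 rad. At value a the white pointer line points along (sin a, cos a) in the box's x, y; 1.4 = on the green mark. Light friction (0.03 N m), stays where left.
- selector_grip (a point): on the knob's axis, 68 mm above the bench: the height at which to pinch its black grip bar. The bar is 13 mm thick and 46 mm long (along the pointer), from 57 to 79 mm above the bench. The axes turn with the knob (pointer along y).
- m1: module (may be absent): green circuit board on a black carrier, 64 long x 30 wide x 22 mm high, 0.08-0.15 kg, origin at the centre of its underside; x along its length towards the gold end, z up
- m1_gold (a point): centre of the gold-coloured end face of m1 (its +x end, 32 mm from the middle, 11 mm up)
- m1_blue (a point): centre of the blue end face of m1 (its -x end, 32 mm from the middle, 11 mm up)
- m2: module (may be absent): green circuit board on a black carrier, 64 long x 30 wide x 22 mm high, 0.08-0.15 kg, origin at the centre of its underside; x along its length towards the gold end, z up
- m2_gold (a point): centre of the gold-coloured end face of m2 (its +x end, 32 mm from the middle, 11 mm up)
- m2_blue (a point): centre of the blue end face of m2 (its -x end, 32 mm from the middle, 11 mm up)
- m3: module (may be absent): green circuit board on a black carrier, 64 long x 30 wide x 22 mm high, 0.08-0.15 kg, origin at the centre of its underside; x along its length towards the gold end, z up
- m3_gold (a point): centre of the gold-coloured end face of m3 (its +x end, 32 mm from the middle, 11 mm up)
- m3_blue (a point): centre of the blue end face of m3 (its -x end, 32 mm from the middle, 11 mm up)
- tape: roll of masking tape lying flat, 70 mm across, 22 high; bystander, origin at its underside
- multimeter: orange multimeter lying flat, 140 x 70 x 30 mm; bystander, origin at its underside
- screwdriver: screwdriver lying down; bystander
- display: small black display unit with a blue screen, 90 x 50 x 20 mm; bystander, origin at its underside
- jar: small jar, 52 mm across, 60 high; bystander, origin at its underside
- spare: spare green board on a wider black base (80 x 50 x 12 mm, no coloured ends), not part of the job; bystander, origin at its underside
- bit_tray: blue open tray, 120 x 90 x 30 mm; bystander, origin at its underside
Mind the look-alikes: they are no part of the job. What is shaped like the m1 but brown, pink or red is not meant.

How it is judged:
On the way, in this order (a step that is already met when the one before it is completed fails the run):
1. all modules stand with the gold end against the fence, frame down (y of m1_gold in the frame of jig between -0.005 and 0.003 m and x of m1_gold in the frame of jig between -0.125 and 0.125 m and angle between the x axis of each of m1, m2, m3 and the y axis of jig, either way round below 0.1 rad and angle between each of m1, m2, m3's own z axis and vertical below 0.1 rad and height (world z) of each of m1, m2, m3 below 0.006 m and y of m2_gold in the frame of jig between -0.005 and 0.003 m and x of m2_gold in the frame of jig between -0.125 and 0.125 m and y of m3_gold in the frame of jig between -0.005 and 0.003 m and x of m3_gold in the frame of jig between -0.125 and 0.125 m and value of joint clamp below 0.15 rad), for 0.2 s.
2. selector at the green mark, with the modules still gold end to the fence and the frame down (all of step 1 and value of joint selector between 1.27 and 1.53 rad), for 0.3 s.
3. frame fully raised (value of joint clamp above 1.35 rad), for 0.1 s.
At the end, for the whole second after the job is handed in: Every module present lies flat on the mat with its blue end within 5 mm of the fence's contact face, within 125 mm of the fence's middle and square to it within 0.1 rad; the frame is down (joint under 0.15 rad), the selector within 0.13 rad of the green mark (1.4), all at rest (y of m1_blue in the frame of jig between -0.005 and 0.003 m and x of m1_blue in the frame of jig between -0.125 and 0.125 m and angle between the x axis of each of m1, m2, m3 and the y axis of jig, either way round below 0.1 rad and angle between each of m1, m2, m3's own z axis and vertical below 0.1 rad and height (world z) of each of m1, m2, m3 below 0.006 m and y of m2_blue in the frame of jig between -0.005 and 0.003 m and x of m2_blue in the frame of jig between -0.125 and 0.125 m and y of m3_blue in the frame of jig between -0.005 and 0.003 m and x of m3_blue in the frame of jig between -0.125 and 0.125 m and value of joint clamp below 0.15 rad and value of joint selector between 1.27 and 1.53 rad and linear speed of each of m1, m2, m3 below 0.02 m/s and velocity of joint clamp between -0.05 and 0.05 rad/s); the robot touches nothing.
It fails at once if a bystander is moved by more than 4 cm (distance of any of tape, multimeter, screwdriver, display, jar, spare, bit_tray from where it was at the start of the episode above 0.04 m).
Of m1, m2, m3 only 2 to 3 are there at a start; the rules pass over those that are not, and their reading is None.
At some moment in a run one of m1, m2, m3 may be knocked a few centimetres aside while the robot is not near it.
It also fails if it takes over 210 s, if anything falls off the work surface, if the arm or the gripper's body presses on something with over 40 N, if the wrist force passes 120 N, or if a joint passes its speed limit or range.

### The arm

A 6-joint arm with a two-finger parallel gripper is mounted at the origin on the work surface. World frame = base frame: x ahead of the robot, y to its left, z up, the work surface at z = 0. Lengths are in m, angles in rad, forces in N, time in s.
With the tool pointing down it reaches from about 0.3 to 0.875 m from the base axis. Payload 6.4 kg.
Tool frame: the origin (TCP) lies between the finger pads; the fingertips stand 11 mm ahead of it and the grasp point (between the pads) lies 8 mm behind it (ctrl.tcp_to_tips is the y of the fingertips in the tool frame, in m); y points along the fingers, x is the direction in which the jaws open and shut, and the axes are right-handed (so a half turn about y gives the same grasp; the last joint's range is limited). The gripper opens to 85 mm and grips with 20 to 120 N. Pads are 22 mm wide; open, the fingers measure 114 mm over their backs; the gripper's body (76 mm by 85 mm) begins 54 mm behind the grasp point. The pads swing forward as they close: fully open they stand 13 mm farther back than shut.
Start: joints at [1.039, 0.181, 1.607, -0, 1.354, -0.206], TCP at [0.184, 0.545, 0.242] pointing down, gripper open.
Joint ranges: [-2.99, 2.99], [-0.89, 2.07], [0.3, 2.58], [-1.14, 4.28], [0, 2.63], [-3.12, 3.12]. Speed limits (rad/s): [2.57, 2.57, 3.01, 3.14, 3.14, 3.14].

### API

Orientations are given as a unit quaternion [w, x, y, z].
In Python, from bench import ctrl gives the robot as it stands.
- The arm moves only by the tool apply_moves, never from a script. Its argument "plan" is text: rows parted by semicolons, each of 7 numbers parted by spaces: the shift along the tool's x, y, z each as a share of 0.05 m, from -1 to 1, then the turn, a rotation vector about the tool's x, y, z each as a share of 0.12 rad, from -1 to 1, then the opening, from 0 (shut) to 1 (fully open). In form: dx dy dz wx wy wz claw; .... A call has exactly 5 rows; each row shifts and turns the commanded pose from where the row before left it, along the tool's axes as they then stand; what a row does not reach is not made up. A row lasts 1/10 s, in which the tool goes at most 50 mm and 8.59 degrees, less where a joint would pass 70% of its speed; a pose out of reach is approached as far as the arm can. A call with a number of a shift or a turn outside -1 to 1 is refused whole. A call with a gripper value outside its range is refused whole. The fingers move at their own pace and stop on an object; the grip force is fixed at half the most. Time passes only in rows, so rows that do not move let the fingers close, or fill a call up. It gives the time, the measured TCP pose, the force and the opening at its end, in the units of the state.
- ctrl.get_obs(): the state, without advancing time (a new reading comes with each control period).
- ctrl.camera(name): name is "scene" or "top"; returns the picture (420x560x3 uint8, red, green, blue); there is no depth.
- ctrl.get_calibration(name): a dict with "intrinsics" (3x3 intrinsics, pixels), "R" (3x3) and "t" (3): a world point X has camera coordinates R X + t. Camera axes: x right, y down, z forward; pixel columns grow to the right and rows downward; lengths in m; the calibration is good to about 2 mm. A picture is of the moment at which its call begins. get_calibration takes no time and is no camera call.
- ctrl.hand_in(): hands the job in, once; it reports no verdict.
Trained networks look in the newest picture that a camera, given by its name, has taken for a name from the list of things; names that differ only in an ending like _2 or _b are one class to them, and where a whole thing is asked for, a point or a joint stands for the part that bears it (a point fixed in the world has none). Each returns a list of dicts, best first, with "score" (0 to 1); they miss things now and then, are a little off and sometimes report something else, mostly with a low value. They report only what shows in the picture. A call takes as long as a camera call. They do not tell look-alikes from the thing itself.
- ctrl.recognise(camera, target): "point" ([x, y, z] in m, in world coordinates, good to about 4 mm: the middle of the surface that is visible of it).
The state is a dict: "time_s": time; "q": joint angles; "dq": joint speeds; "joint_efforts": joint torques, N m; "eef_pos": TCP position; "eef_rot": TCP orientation; "wrist_force": force on the tool from outside, world axes, zero at the start; "torque": the same for the moment, N m; "opening": opening from 0.0 (shut) to 1.0 (fully open).
Only numpy, scipy, OpenCV 4.12 (cv2) and the standard library are available. Lean on these libraries where they do the work, as an engineer would, in place of code of your own. Each camera call takes 0.05 s, during which the arm holds its last target.

## Working session

There is one attempt and no reset: what is moved stays moved. The work goes in short steps, Python scripts to look and compute and a tool call to move; the robot and the scene stay as the last step left them, time stands still between calls to the robot, and variables do not carry over. Pictures are saved under pics/ and viewed, and the job is handed in when it is done.

Besides the shell and the picture viewer there is one more tool, called after ">>>" as a command line: name --argument value ..., lists and objects as JSON in quotes. apply_moves: Moves the arm, as the interface text tells. Shift numbers are shares of 0.05 m and turn numbers shares of 0.12 rad, none past 1 either way. Its arguments: {"type":"object","properties":{"plan":{"type":"string"}},"required":["plan"]}

```bash
ls; mkdir -p pics
python3 - <<'E'
from bench import ctrl
import cv2, json
o=ctrl.get_obs(); print(o)
for c in ("scene","top"):
    im=ctrl.camera(c); cv2.imwrite(f"pics/{c}0.png",im[:,:,::-1])
    print(c,ctrl.get_calibration(c))
print(ctrl.tcp_to_tips)
E
```

```text
pics
{'time_s': 0.0, 'q': array([ 1.03867288e+00,  1.81565126e-01,  1.60801627e+00, -1.64497705e-05,
        1.35378642e+00, -2.06321359e-01]), 'dq': array([ 0.0008095 , -0.00053606, -0.00181229, -0.00100805,  0.00109409,
        0.00018178]), 'joint_efforts': array([-5.78133531e-04, -4.44878983e+01, -3.51330972e+01, -5.62172172e-04,
        9.70745663e-03,  2.16363759e-05]), 'eef_pos': array([0.18376135, 0.54427956, 0.2413666 ]), 'eef_rot': array([-0.57421135,  0.57472919,  0.41171882, -0.41286232]), 'wrist_force': array([ 0.5674145 ,  0.41835378, -0.02263756]), 'torque': array([-0.00290587,  0.01033462, -0.02241177]), 'opening': 0.9979687487309827}
scene {'intrinsics': array([[424.47698452,   0.        , 277.76697003],
       [  0.        , 424.47698452, 220.05156837],
       [  0.        ,   0.        ,   1.        ]]), 'R': array([[ 0.21060228,  0.97755507, -0.00572397],
       [ 0.68728229, -0.15222542, -0.71026085],
       [-0.69519043,  0.14564857, -0.70391531]]), 't': array([-0.10721369, -0.34747004,  1.6604752 ])}
top {'intrinsics': array([[427.9481338 ,   0.        , 283.76458236],
       [  0.        , 427.9481338 , 204.61689516],
       [  0.        ,   0.        ,   1.        ]]), 'R': array([[-0.0034309 , -0.99989339, -0.01419318],
       [-0.98502864,  0.00582554, -0.17229229],
       [ 0.17235661,  0.01338957, -0.98494361]]), 't': array([8.81582036e-04, 6.12898600e-01, 1.47862075e+00])}
0.011
```

View pics/scene0.png

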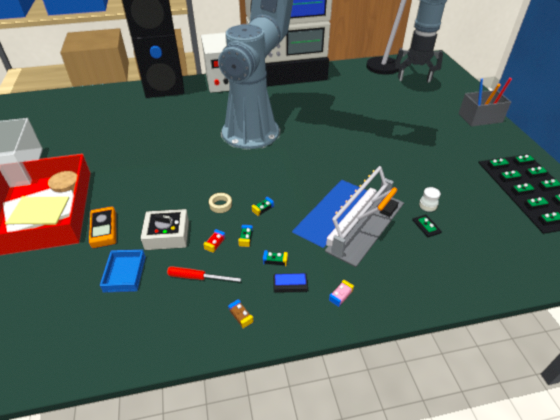

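View pics/top0.png

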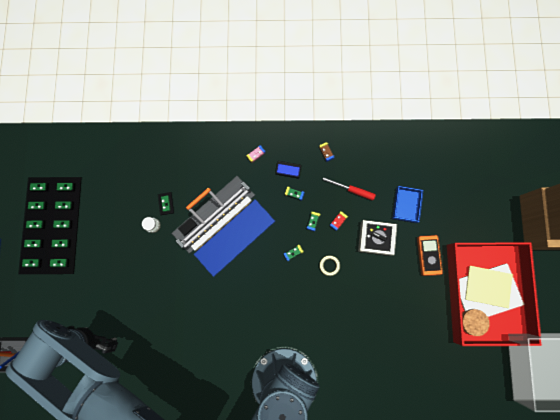

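Run:
```python
import cv2
t=cv2.imread("pics/top0.png"); s=cv2.imread("pics/scene0.png")
cv2.imwrite("pics/a.png",cv2.resize(t[130:290,140:340],None,fx=4,fy=4,interpolation=cv2.INTER_CUBIC)[:600])
cv2.imwrite("pics/a2.png",cv2.resize(t[140:290,260:450],None,fx=4,fy=4,interpolation=cv2.INTER_CUBIC))
cv2.imwrite("pics/b.png",cv2.resize(s[160:310,195:395],None,fx=4,fy=4,interpolation=cv2.INTER_CUBIC))
```

```text
(no output)
```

View pics/a.png

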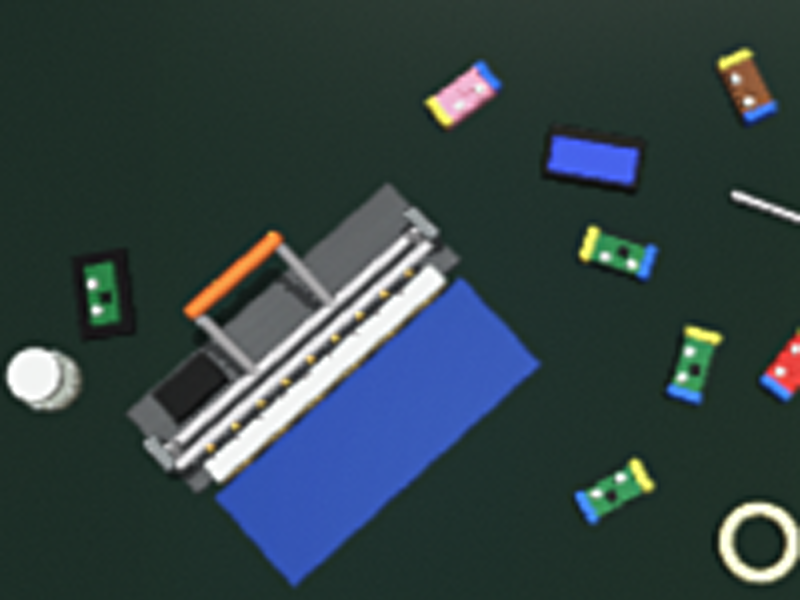

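View pics/a2.png

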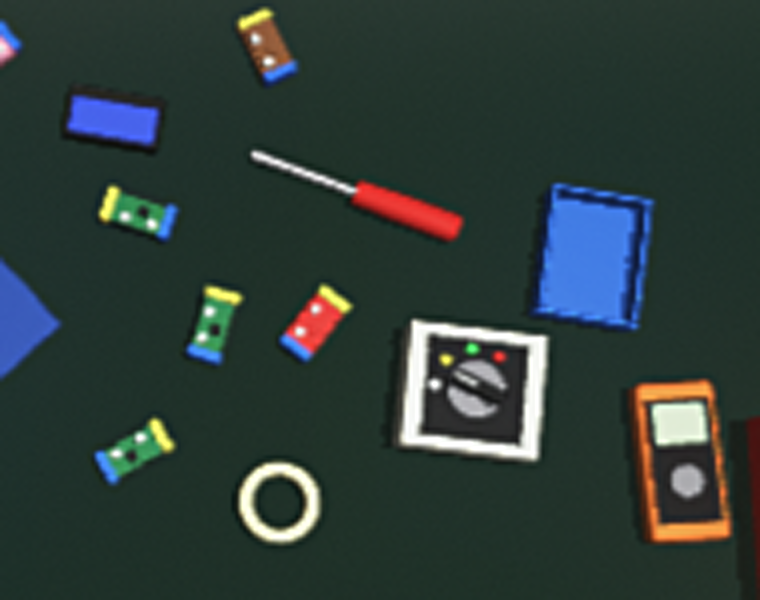

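View pics/b.png

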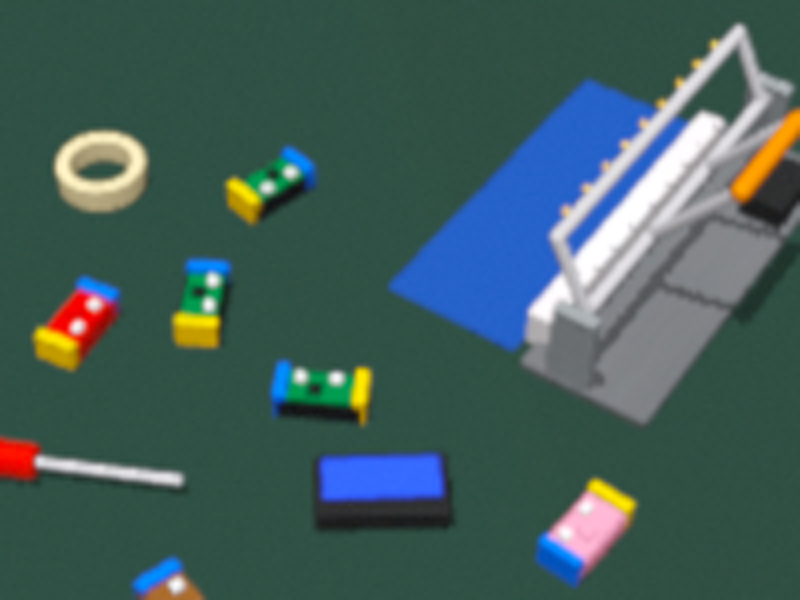

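```bash
cat > h.py <<'E'
from bench import ctrl
import cv2, numpy as np
from scipy.spatial.transform import Rotation as Rn
from scipy.optimize import least_squares
CAL={c:ctrl.get_calibration(c) for c in("top","scene")}
def proj(c,X):
    k=CAL[c]; P=(np.atleast_2d(X)@k["R"].T+k["t"]); u=P@k["intrinsics"].T; return u[:,:2]/u[:,2:]
def unproj(c,uv,z):
    k=CAL[c]; uv=np.atleast_2d(uv); d=np.c_[uv,np.ones(len(uv))]@np.linalg.inv(k["intrinsics"]).T@k["R"]
    C=-k["R"].T@k["t"]; return C+d*((z-C[2])/d[:,2])[:,None]
def mask(im,lo,hi):
    return cv2.inRange(cv2.cvtColor(im,cv2.COLOR_RGB2HSV),lo,hi)
YEL=((22,110,110),(35,255,255)); BLU=((98,130,120),(118,255,255)); GRN=((50,110,60),(85,255,255))
def blobs(m,amin=8):
    n,l,s,c=cv2.connectedComponentsWithStats(m); return [(c[i],s[i,4],s[i]) for i in range(1,n) if s[i,4]>=amin]
def rd(path): return cv2.imread(path)[:,:,::-1].copy()
def snap(name):
    out={}
    for c in("top","scene"):
        im=ctrl.camera(c); cv2.imwrite(f"pics/{name}_{c}.png",im[:,:,::-1]); out[c]=im
    return out
def modules(im,c="top"):
    """green bodies with gold and blue ends -> centre, yaw of +x (gold), using caps at z~22mm"""
    g=[(b[0],b[1]) for b in blobs(mask(im,*GRN),15)]
    y=[b[0] for b in blobs(mask(im,*YEL),5)]; b_=[b[0] for b in blobs(mask(im,*BLU),5)]
    res=[]
    for gc,a in g:
        yy=min(y,key=lambda p:np.hypot(*(p-gc)),default=None); bb=min(b_,key=lambda p:np.hypot(*(p-gc)),default=None)
        if yy is None or bb is None: continue
        Y=unproj(c,yy,.018)[0];B=unproj(c,bb,.018)[0]
        L=np.linalg.norm(Y-B)
        res.append(dict(px=gc.round(1),area=a,L=L,c=((Y+B)/2)[:2],yaw=np.arctan2(*(Y-B)[1::-1])))
    return res
E
python3 - <<'E'
from h import *
np.set_printoptions(precision=4,suppress=True)
for c in("top","scene"):
    print(c,"C",-CAL[c]["R"].T@CAL[c]["t"])
    im=rd(f"pics/{c}0.png")
    for m in modules(im,c):print(m)
    hs=cv2.cvtColor(im,cv2.COLOR_RGB2HSV)
    m=mask(im,(105,150,60),(125,255,255))
    for b in blobs(m,300):print("blue",b)
for t in("jig","clamp_grip","selector_grip","control_box","m1","m1_gold"):
    for c in("top","scene"):
        print(t,c,[(np.round(r["point"],3),round(r["score"],2)) for r in ctrl.recognise(c,t)][:5])
E
```

```text
top C [ 0.3489 -0.0225  1.562 ]
{'px': array([ 37.3, 185.6]), 'area': np.int32(81), 'L': np.float64(0.303406059659695), 'c': array([0.6491, 0.1537]), 'yaw': np.float64(-0.16931172218728663)}
{'px': array([ 64. , 185.6]), 'area': np.int32(80), 'L': np.float64(0.303406059659695), 'c': array([0.6491, 0.1537]), 'yaw': np.float64(-0.16931172218728663)}
{'px': array([293.8, 192.2]), 'area': np.int32(66), 'L': np.float64(0.05696444521406746), 'c': array([ 0.6635, -0.0396]), 'yaw': np.float64(1.23489828569959)}
{'px': array([165.5, 202.8]), 'area': np.int32(94), 'L': np.float64(0.303406059659695), 'c': array([0.6491, 0.1537]), 'yaw': np.float64(-0.16931172218728663)}
{'px': array([ 62.4, 204.3]), 'area': np.int32(99), 'L': np.float64(0.303406059659695), 'c': array([0.6491, 0.1537]), 'yaw': np.float64(-0.16931172218728663)}
{'px': array([ 35.4, 204.7]), 'area': np.int32(86), 'L': np.float64(0.303406059659695), 'c': array([0.6491, 0.1537]), 'yaw': np.float64(-0.16931172218728663)}
{'px': array([313.7, 220.6]), 'area': np.int32(72), 'L': np.float64(0.057124488954071156), 'c': array([ 0.559 , -0
[... 5190 characters left out ...]
.202,  0.021]), 0.63), (array([0.807, 0.102, 0.019]), 0.54), (array([ 0.661, -0.042,  0.018]), 0.5)]
m1 scene [(array([ 0.824, -0.162,  0.015]), 0.78), (array([ 0.672, -0.045,  0.016]), 0.72), (array([0.821, 0.1  , 0.01 ]), 0.72), (array([ 0.56 , -0.195,  0.02 ]), 0.67), (array([ 0.569, -0.108,  0.014]), 0.56)]
m1_gold top [(array([0.811, 0.104, 0.012]), 0.74), (array([ 0.812, -0.162,  0.019]), 0.7), (array([ 0.56 , -0.198,  0.02 ]), 0.64), (array([ 0.662, -0.041,  0.02 ]), 0.47)]
m1_gold scene [(array([ 0.828, -0.164,  0.014]), 0.9), (array([0.82 , 0.1  , 0.018]), 0.9), (array([ 0.565, -0.201,  0.018]), 0.76), (array([ 0.666, -0.047,  0.016]), 0.69), (array([ 0.567, -0.109,  0.012]), 0.25)]
```

Run:
```python
from h import *
np.set_printoptions(precision=4,suppress=True)
im=rd("pics/top0.png")
m=mask(im,(105,150,60),(125,255,255))
def rect(m,box,z,c):
    x,y,w,h=box; mm=np.zeros_like(m); mm[y:y+h,x:x+w]=m[y:y+h,x:x+w]
    mm=cv2.resize(mm,None,fx=4,fy=4,interpolation=cv2.INTER_LINEAR); mm=(mm>127).astype(np.uint8)
    n,l,s,ce=cv2.connectedComponentsWithStats(mm); i=1+np.argmax(s[1:,4]); 
    cn=max(cv2.findContours((l==i).astype(np.uint8),cv2.RETR_EXTERNAL,cv2.CHAIN_APPROX_NONE)[0],key=len)[:,0]
    W=unproj(c,(cn+.5)/4-.5,z)[:,:2]*1000
    r=cv2.minAreaRect(W.astype(np.float32)); return r,cv2.boxPoints(r)
print("mat",rect(m,(190,195,90,90),.001,"top"))
w=mask(im,(0,0,150),(40,90,255))
cv2.imwrite("pics/w.png",cv2.resize(w[160:290,160:290],None,fx=4,fy=4))
o=mask(im,(5,150,120),(18,255,255))
for nm,mm,z in(("orange",o,.121),):
    print(nm,rect(mm,(180,180,40,40),z,"top"))
print("fence",rect(w,(190,190,70,65),.03,"top"))
# control box top at z .05
w2=mask(im,(0,0,150),(179,60,255)); print("box",rect(w2,(350,210,60,55),.05,"top"))
k=cv2.resize(im[215:260,355:402],None,fx=12,fy=12,interpolation=cv2.INTER_CUBIC); cv2.imwrite("pics/k.png",k[:,:,::-1])
s=rd("pics/scene0.png");k=cv2.resize(s[200:255,135:195],None,fx=10,fy=10,interpolation=cv2.INTER_CUBIC); cv2.imwrite("pics/k2.png",k[:,:,::-1])
for n,h in(("y",(22,35)),("g",(50,75)),("r",(0,5))):
  for b in blobs(mask(im[215:260,355:402],(h[0],120,90),(h[1],255,255)),3): print(n,b[1],b[0]+[355,215],unproj("top",b[0]+[355,215],.05))
```

```text
mat (((502.4324645996094, 180.79791259765625), (115.26349639892578, 305.7388916015625), 42.380760192871094), array([[356.8186, 254.8729],
       [562.9033,  29.0291],
       [648.0463, 106.723 ],
       [441.9617, 332.5667]], dtype=float32))
orange (((624.39892578125, 291.8354187011719), (17.176481246948242, 106.60140228271484), 41.637359619140625), array([[582.5667, 325.9644],
       [653.394 , 246.2942],
       [666.2312, 257.7065],
       [595.4038, 337.3766]], dtype=float32))
fence (((586.130615234375, 324.5339050292969), (10.196730613708496, 6.429521560668945), 89.67668151855469), array([[582.8871, 319.4537],
       [589.3166, 319.4175],
       [589.3741, 329.6141],
       [582.9446, 329.6503]], dtype=float32))
box (((495.6965026855469, -335.02264404296875), (123.18071746826172, 111.98383331298828), 82.6065444946289), array([[ 432.2445, -388.8958],
       [ 543.2973, -403.3061],
       [ 559.1485, -281.1495],
       [ 448.0957, -266.7392]], dtype=float32))
y 8 [371.  229.5] [[ 0.5222 -0.3105  0.05  ]]
g 9 [377.6667 226.8889] [[ 0.5314 -0.3344  0.05  ]]
r 9 [384.3333 228.8889] [[ 0.5241 -0.3577  0.05  ]]
```

View pics/w.png

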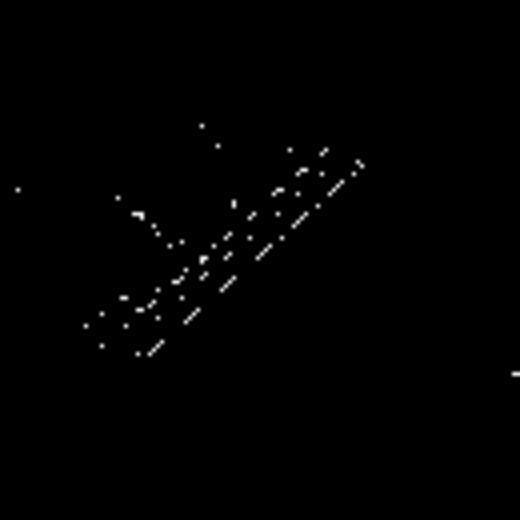

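View pics/k.png

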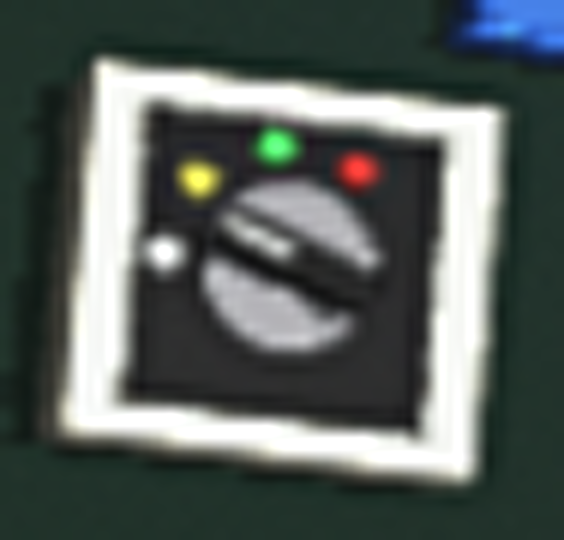

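View pics/k2.png

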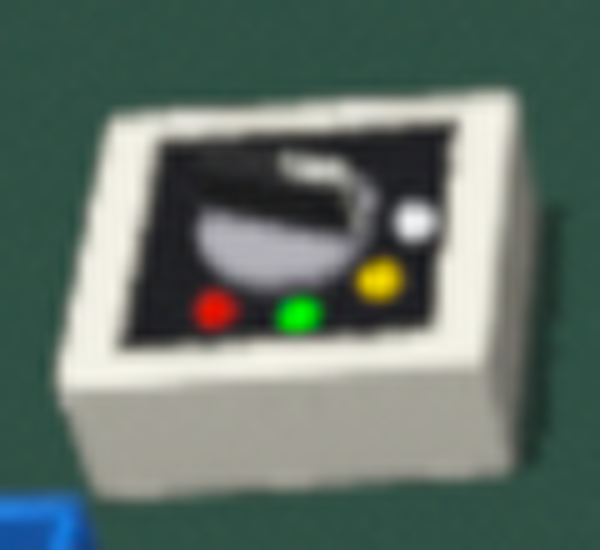

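```bash
cat >> h.py <<'E'
JO=np.array([.5438,.2185]); JA=.7397
def jw(x,y,z,o=None,a=None):
    o=JO if o is None else o; a=JA if a is None else a
    ey=np.array([np.cos(a),np.sin(a)]); ex=np.array([np.sin(a),-np.cos(a)])
    return np.r_[o+x*ex+y*ey,z]
def overlay(im,c,box,f,name,o=None,a=None,q=1.75):
    x0,y0,w,h=box; k=cv2.resize(im[y0:y0+h,x0:x0+w],None,fx=f,fy=f,interpolation=cv2.INTER_CUBIC)
    def ln(P,col):
        p=(proj(c,np.array([jw(*v,o,a) for v in P]))+.5-[x0,y0])*f
        cv2.polylines(k,[np.round(p).astype(int)],True,col,1)
    ln([(-.135,0,.0),(.135,0,.0),(.135,-.112,0),(-.135,-.112,0)],(0,255,255))
    ln([(-.135,0,.03),(.135,0,.03),(.135,.02,.03),(-.135,.02,.03)],(255,0,0))
    y=.045+.095*np.sin(q-.875); z=.06+.095*np.cos(q-.875)
    ln([(-.045,y,z),(.045,y,z)],(0,255,0)); ln([(-.152,.045,.06),(.152,.045,.06)],(255,0,255))
    cv2.imwrite(name,k[:,:,::-1])
E
python3 - <<'E'
from h import *
overlay(rd("pics/top0.png"),"top",(165,160,120,120),5,"pics/o1.png")
overlay(rd("pics/scene0.png"),"scene",(285,160,125,105),6,"pics/o2.png")
E
```

```text
(no output)
```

View pics/o1.png

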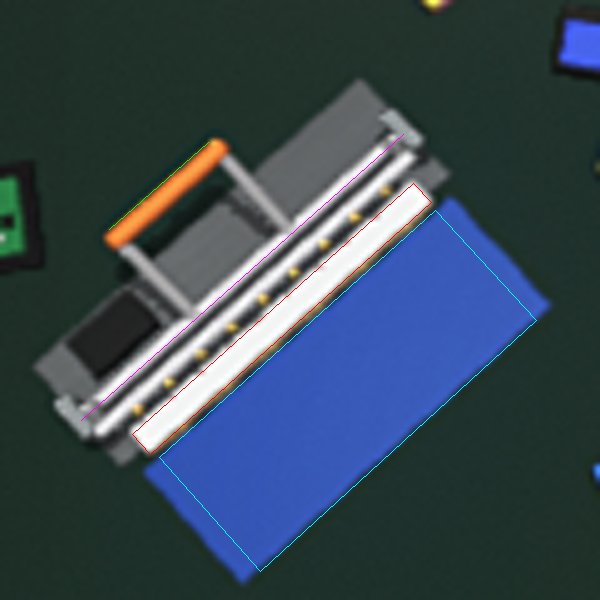

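View pics/o2.png

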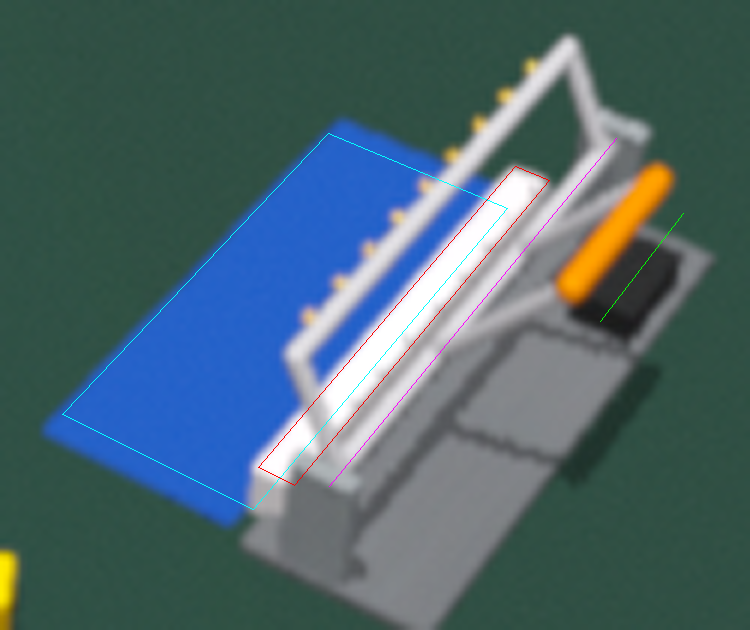

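```bash
sed -i 's/JO=np.array(\[.5438,.2185\])/JO=np.array([.5435,.2178])/' h.py
python3 - <<'E'
from h import *
T=rd("pics/top0.png");S=rd("pics/scene0.png")
def oc(im,box):
    x,y,w,h=box; b=max(blobs(mask(im[y:y+h,x:x+w],(5,150,120),(20,255,255))),key=lambda b:b[1]); return b[0]+[x,y]
a=oc(T,(180,180,40,40)); b=oc(S,(370,180,40,50)); print(a,b)
f=lambda v:np.r_[proj("top",v)[0]-a,proj("scene",v)[0]-b]
r=least_squares(f,[.62,.29,.12]); print(r.x,r.fun)
d=r.x[:2]-JO; ey=np.array([np.cos(JA),np.sin(JA)]);ex=np.array([np.sin(JA),-np.cos(JA)])
print("jig x,y",d@ex,d@ey, "q from y,z",.875+np.arctan2(d@ey-.045,r.x[2]-.06))
# pointer
t=T[215:260,355:402]
k=cv2.resize(t,None,fx=8,fy=8,interpolation=cv2.INTER_CUBIC)
g=k.astype(int).min(2); m=np.zeros(g.shape,np.uint8); m[130:190,125:215]=(g[130:190,125:215]>190)
for bb in blobs(m,5):
    ys,xs=np.nonzero(cv2.connectedComponents(m)[1]); 
print([ (b_[0]/8+[355,215],b_[1]) for b_ in blobs(m,5)])
ys,xs=np.nonzero(m); W=unproj("top",np.c_[(xs+.5)/8-.5+355,(ys+.5)/8-.5+215],.079)[:,:2]
c=W.mean(0); v=np.linalg.svd(W-c)[2][0]; print("ptr",c,np.arctan2(v[1],v[0]), "from axis",np.arctan2(*(c-[.4955,-.335])[::-1]))
E
```

```text
[198.04878049 198.29268293] [386.94039735 198.52980132]
[0.62156353 0.28695841 0.13483332] [ 0.49796021  0.17922233  0.42085034 -0.05131617]
jig x,y 0.0015347007163712045 0.1042806029261193 q from y,z 1.5449473939483138
[(array([376.08203125, 234.49609375]), np.int32(32)), (array([378.0625    , 235.48897059]), np.int32(34)), (array([373.125, 238.   ]), np.int32(44))]
ptr [ 0.49691643 -0.31817205] 2.1520990824252486 from axis 1.4868228676936992
```

```bash
cat >> h.py <<'E'
def state():
    o=ctrl.get_obs(); w,x,y,z=o["eef_rot"]; M=Rn.from_quat([x,y,z,w]).as_matrix()
    return o,np.array(o["eef_pos"]),M,np.arctan2(M[1,0],M[0,0])
def down(psi):
    c,s=np.cos(psi),np.sin(psi); return np.array([[c,0,-s],[s,0,c],[0,-1,0.]])
def plan(way,claw=None,start=None,mx=.9):
    """way: list of (x,y,z,psi,claw[,n rows]); prints calls of 5 rows. Starts from measured pose"""
    o,p,M,_=state()
    if start is not None: p=np.array(start[:3]);M=down(start[3])
    rows=[]
    for wv in way:
        x,y,z,psi,cl=wv[:5]; T=np.array([x,y,z]); D=down(psi)
        psi0=np.arctan2(M[1,0],M[0,0]); rel=Rn.from_matrix(M.T@D).as_rotvec()
        lng=wv[6] if len(wv)>6 else None
        if lng is not None: rel=np.array([0,-lng,0.])   # forced yaw change (psi increase lng)
        n=max(int(np.ceil(np.linalg.norm(T-p)/(.05*mx)-1e-6)),int(np.ceil(np.linalg.norm(rel)/(.12*mx)-1e-6)),1)
        if len(wv)>5 and wv[5]: n=max(n,wv[5])
        p0=p.copy();M0=M.copy()
        for i in range(n):
            tp=p0+(T-p0)*(i+1)/n; tM=M0@Rn.from_rotvec(rel*(i+1)/n).as_matrix()
            d=np.round(M.T@(tp-p)/.05,2)+0.; r=np.round(Rn.from_matrix(M.T@tM).as_rotvec()/.12,2)+0.
            rows.append([*d,*r,cl]); p=p+M@(d*.05); M=M@Rn.from_rotvec(r*.12).as_matrix()
    while len(rows)%5: rows.append([0]*6+[rows[-1][6]])
    for i in range(0,len(rows),5): print("; ".join(" ".join(f"{v:g}" for v in r) for r in rows[i:i+5]))
    print("end",p.round(4),np.arctan2(M[1,0],M[0,0]).round(3))
E
python3 - <<'E'
from h import *
np.set_printoptions(precision=4,suppress=True)
o,p,M,psi=state(); print(p,psi,o["time_s"]); print(M)
print(proj("top",[.4955,-.335,.079]))
E
```

```text
[0.184  0.5448 0.2423] 1.2449766328495129 0.7
[[ 0.3201  0.     -0.9474]
 [ 0.9474  0.0001  0.3201]
 [ 0.0001 -1.     -0.    ]]
[[379.9478 236.1714]]
```

Run:
```python
from h import *
plan([(.4447,-.035,.10,.53,.6),(.4447,-.035,.018,.53,.6,3),(.4447,-.035,.016,.53,.6,2)])
```

```text
-0.62 0.19 -0.58 0 0.4 0 0.6; -0.59 0.19 -0.6 0 0.39 0 0.6; -0.57 0.19 -0.64 0 0.4 0 0.6; -0.53 0.19 -0.65 0 0.4 0 0.6; -0.5 0.19 -0.69 0 0.4 0 0.6
-0.47 0.19 -0.71 0 0.39 0 0.6; -0.43 0.19 -0.72 0 0.4 0 0.6; -0.4 0.19 -0.75 0 0.4 0 0.6; -0.36 0.19 -0.77 0 0.39 0 0.6; -0.33 0.19 -0.78 0 0.4 0 0.6
-0.28 0.19 -0.8 0 0.4 0 0.6; -0.25 0.19 -0.81 0 0.4 0 0.6; -0.21 0.19 -0.82 0 0.39 0 0.6; -0.17 0.19 -0.83 0 0.4 0 0.6; -0.13 0.19 -0.84 0 0.4 0 0.6
0 0.55 0 0 0 0 0.6; 0 0.54 0 0 0 0 0.6; -0.01 0.55 0 0 0 0 0.6; 0 0.02 0 0 0 0 0.6; 0 0.02 0 0 0 0 0.6
end [ 0.4445 -0.0352  0.0158] 0.53
```

>>> apply_moves --plan "-0.62 0.19 -0.58 0 0.4 0 0.6; -0.59 0.19 -0.6 0 0.39 0 0.6; -0.57 0.19 -0.64 0 0.4 0 0.6; -0.53 0.19 -0.65 0 0.4 0 0.6; -0.5 0.19 -0.69 0 0.4 0 0.6"

```text
time_s: 1.2
eef_pos: [0.2713, 0.3502, 0.1946]
eef_rot: [0.62, -0.62, -0.341, 0.34]
wrist_force: [1.1, 0.1, 0.5]
opening: 0.602
```

>>> apply_moves --plan "-0.47 0.19 -0.71 0 0.39 0 0.6; -0.43 0.19 -0.72 0 0.4 0 0.6; -0.4 0.19 -0.75 0 0.4 0 0.6; -0.36 0.19 -0.77 0 0.39 0 0.6; -0.33 0.19 -0.78 0 0.4 0 0.6"

```text
time_s: 1.7
eef_pos: [0.3583, 0.1566, 0.1474]
eef_rot: [-0.656, 0.656, 0.265, -0.264]
wrist_force: [0.3, 0.6, -0.2]
opening: 0.603
```

>>> apply_moves --plan "-0.28 0.19 -0.8 0 0.4 0 0.6; -0.25 0.19 -0.81 0 0.4 0 0.6; -0.21 0.19 -0.82 0 0.39 0 0.6; -0.17 0.19 -0.83 0 0.4 0 0.6; -0.13 0.19 -0.84 0 0.4 0 0.6"

```text
time_s: 2.2
eef_pos: [0.4456, -0.0369, 0.0997]
eef_rot: [-0.683, 0.683, 0.185, -0.184]
wrist_force: [0.6, -0.6, 0.7]
opening: 0.604
```

>>> apply_moves --plan "0 0.55 0 0 0 0 0.6; 0 0.54 0 0 0 0 0.6; -0.01 0.55 0 0 0 0 0.6; 0 0.02 0 0 0 0 0.6; 0 0.02 0 0 0 0 0.1"

```text
time_s: 2.7
eef_pos: [0.4444, -0.0351, 0.0159]
eef_rot: [0.683, -0.682, -0.185, 0.185]
wrist_force: [-1.0, -0.2, 0.1]
opening: 0.447
```

>>> apply_moves --plan "0 0 0 0 0 0 0; 0 0 0 0 0 0 0; 0 0 0 0 0 0 0; 0 0 0 0 0 0 0; 0 -0.1 0 0 0 0 0"

```text
time_s: 3.2
eef_pos: [0.4443, -0.0351, 0.0209]
eef_rot: [0.682, -0.682, -0.185, 0.185]
wrist_force: [-0.4, -0.4, -2.4]
opening: 0.335
```

Run:
```python
from h import *
a=jw(-.09,-.06,.06);b=jw(-.09,-.042,.017);c=jw(-.09,-.036,.0165)
plan([(*(np.array([.4447,-.035,.06])),.53,0,1),(*a,2.311,0),(*b,2.311,0,2),(*c,2.311,0,2)])
```

```text
0.01 -0.78 0 0 0 0 0; 0.16 0 0.29 0 -0.87 0 0; 0.19 0 0.27 0 -0.88 0 0; 0.21 0 0.24 0 -0.87 0 0; 0.24 0 0.23 0 -0.87 0 0
0.26 0 0.19 0 -0.88 0 0; 0.29 0 0.17 0 -0.87 0 0; 0.29 0 0.14 0 -0.87 0 0; 0.31 0 0.1 0 -0.87 0 0; 0.32 0 0.08 0 -0.88 0 0
0.33 0 0.04 0 -0.87 0 0; 0.33 0 0 0 -0.87 0 0; 0.32 0 -0.03 0 -0.88 0 0; 0.33 0 -0.06 0 -0.87 0 0; 0.31 0 -0.1 0 -0.87 0 0
0.3 0 -0.13 0 -0.88 0 0; 0.29 0 -0.16 0 -0.87 0 0; 0.27 0 -0.18 0 -0.87 0 0; 0 0.43 -0.18 0 0 0 0; 0 0.43 -0.18 0 0 0 0
0 0 -0.06 0 0 0 0; 0 0.01 -0.06 0 0 0 0; 0 0 0 0 0 0 0; 0 0 0 0 0 0 0; 0 0 0 0 0 0 0
end [0.456  0.2601 0.0165] 2.311
```

>>> apply_moves --plan "0.01 -0.78 0 0 0 0 0; 0.16 0 0.29 0 -0.87 0 0; 0.19 0 0.27 0 -0.88 0 0; 0.21 0 0.24 0 -0.87 0 0; 0.24 0 0.23 0 -0.87 0 0"

```text
time_s: 3.7
eef_pos: [0.4431, 0.0312, 0.0601]
eef_rot: [-0.628, 0.628, 0.324, -0.324]
wrist_force: [0.8, 0.0, -0.5]
opening: 0.33
```

>>> apply_moves --plan "0.26 0 0.19 0 -0.88 0 0; 0.29 0 0.17 0 -0.87 0 0; 0.29 0 0.14 0 -0.87 0 0; 0.31 0 0.1 0 -0.87 0 0; 0.32 0 0.08 0 -0.88 0 0"

```text
time_s: 4.2
eef_pos: [0.4413, 0.1131, 0.06]
eef_rot: [0.523, -0.523, -0.476, 0.476]
wrist_force: [0.9, -0.4, -1.4]
opening: 0.332
```

>>> apply_moves --plan "0.33 0 0.04 0 -0.87 0 0; 0.33 0 0 0 -0.87 0 0; 0.32 0 -0.03 0 -0.88 0 0; 0.33 0 -0.06 0 -0.87 0 0; 0.31 0 -0.1 0 -0.87 0 0"

```text
time_s: 4.7
eef_pos: [0.4396, 0.1953, 0.0599]
eef_rot: [0.382, -0.382, -0.595, 0.595]
wrist_force: [1.3, -0.3, -1.3]
opening: 0.335
```

>>> apply_moves --plan "0.3 0 -0.13 0 -0.88 0 0; 0.29 0 -0.16 0 -0.87 0 0; 0.27 0 -0.18 0 -0.87 0 0; 0 0 0 0 0 0 0; 0 0 0 0 0 0 0"

```text
time_s: 5.2
eef_pos: [0.4381, 0.2437, 0.0597]
eef_rot: [0.286, -0.286, -0.647, 0.647]
wrist_force: [-0.5, 0.1, -1.6]
opening: 0.333
```

Run:
```python
from h import *
o,p,M,psi=state(); print(p,psi,jw(-.09,-.06,.06))
snap("p1"); overlay(rd("pics/p1_top.png"),"top",(165,160,120,120),5,"pics/o3.png"); overlay(rd("pics/p1_scene.png"),"scene",(285,130,125,105),6,"pics/o4.png")
```

```text
[0.43811831 0.24371104 0.05974531] 2.3095643200063147 [0.43851378 0.24383639 0.06      ]
```

View pics/o3.png

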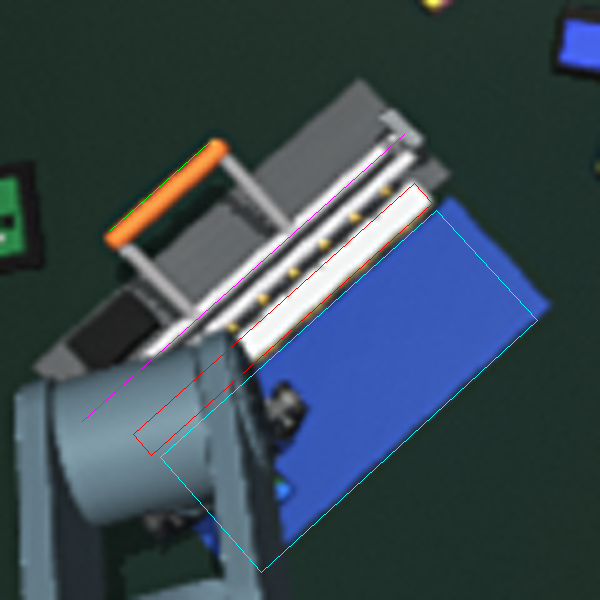

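View pics/o4.png

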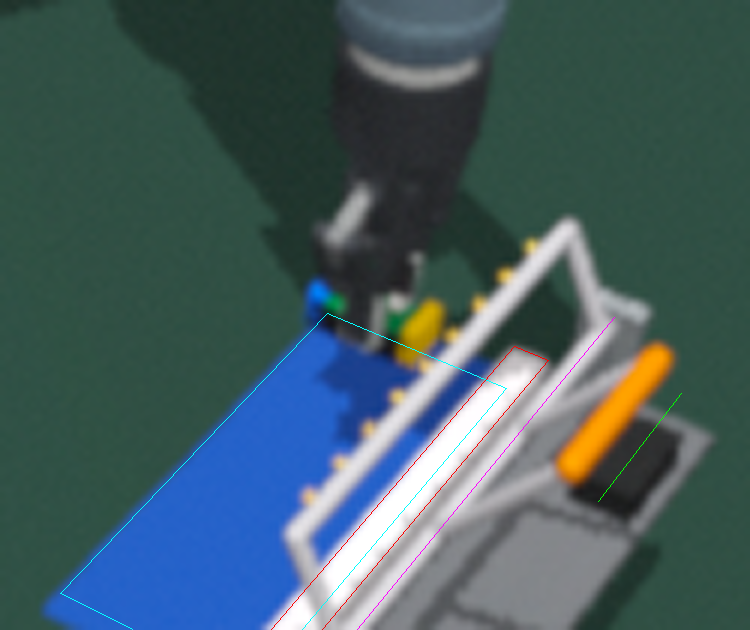

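>>> apply_moves --plan "0 0.43 -0.18 0 0 0 0; 0 0.43 -0.18 0 0 0 0; 0 0 -0.06 0 0 0 0; 0 0 -0.04 0 0 0 0; 0 0 0 0 0 0 0"

```text
time_s: 5.8
eef_pos: [0.4557, 0.2589, 0.0169]
eef_rot: [-0.286, 0.286, 0.647, -0.647]
wrist_force: [0.3, -0.0, -1.3]
opening: 0.336
```

>>> apply_moves --plan "0 0 -0.04 0 0 0 0; 0 0 -0.02 0 0 0 0; 0 0 -0.02 0 0 0 0; 0 0 0 0 0 0 0; 0 0 0 0 0 0 0"

```text
time_s: 6.3
eef_pos: [0.4584, 0.262, 0.0168]
eef_rot: [-0.285, 0.285, 0.647, -0.647]
wrist_force: [0.3, 0.5, -3.2]
opening: 0.333
```

>>> apply_moves --plan "0 0 -0.02 0 0 0 0; 0 0 -0.02 0 0 0 0; 0 0 -0.02 0 0 0 0; 0 0 0 0 0 0 0; 0 0 0 0 0 0 0"

```text
time_s: 6.8
eef_pos: [0.4606, 0.264, 0.0168]
eef_rot: [0.285, -0.285, -0.647, 0.647]
wrist_force: [0.0, -0.5, -1.7]
opening: 0.335
```

>>> apply_moves --plan "0 0 -0.02 0 0 0 0; 0 0 -0.02 0 0 0 0; 0 0 0 0 0 0 0; 0 0 0 0 0 0 0; 0 0 0 0 0 0 0"

```text
time_s: 7.3
eef_pos: [0.461, 0.2645, 0.0165]
eef_rot: [0.286, -0.285, -0.646, 0.648]
wrist_force: [-3.4, -3.9, 2.8]
opening: 0.333
```

>>> apply_moves --plan "0 0 -0.03 0 0 0 0; 0 0 0 0 0 0 0; 0 0 0 0 0 0 0.6; 0 0 0 0 0 0 0.6; 0 0 0 0 0 0 0.6"

```text
time_s: 7.8
eef_pos: [0.4638, 0.2667, 0.0171]
eef_rot: [-0.285, 0.286, 0.647, -0.647]
wrist_force: [0.0, 0.6, -0.0]
opening: 0.6
```

Run:
```python
from h import *
o,p,M,psi=state(); print(p,psi,o["time_s"],o["wrist_force"])
plan([(p[0],p[1],.09,2.311,.6),(.559,-.1085,.09,1.26,.6),(.559,-.1085,.016,1.26,.6)])
```

```text
[0.46380583 0.26666385 0.01714054] 2.310630963233505 7.8 [ 0.01198853  0.61596506 -0.03028172]
0 -0.73 0 0.01 0 0 0.6; 0 -0.73 0 0 0 0 0.6; -0.68 0 0.37 0 0.88 0 0.6; -0.72 0 0.29 0 0.87 0 0.6; -0.74 0 0.21 0 0.88 0 0.6
-0.76 0 0.14 0 0.87 0 0.6; -0.78 0 0.05 0 0.88 0 0.6; -0.77 0 -0.03 0 0.87 0 0.6; -0.77 0 -0.1 0 0.88 0 0.6; -0.75 0 -0.19 0 0.87 0 0.6
-0.73 0 -0.26 0 0.88 0 0.6; -0.69 0.01 -0.34 0 0.88 0 0.6; 0 0.74 0 0 0 0 0.6; 0 0.74 0 0 0 0 0.6; 0 0 0 0 0 0 0.6
end [ 0.5589 -0.1084  0.0158] 1.259
```

>>> apply_moves --plan "0 -0.73 0 0.01 0 0 0.6; 0 -0.73 0 0 0 0 0.6; -0.68 0 0.37 0 0.88 0 0.6; -0.72 0 0.29 0 0.87 0 0.6; -0.74 0 0.21 0 0.88 0 0.6"

```text
time_s: 8.3
eef_pos: [0.4926, 0.1532, 0.0907]
eef_rot: [-0.384, 0.385, 0.594, -0.593]
wrist_force: [0.1, 0.2, -0.4]
opening: 0.602
```

>>> apply_moves --plan "-0.76 0 0.14 0 0.87 0 0.6; -0.78 0 0.05 0 0.88 0 0.6; -0.77 0 -0.03 0 0.87 0 0.6; -0.77 0 -0.1 0 0.88 0 0.6; -0.75 0 -0.19 0 0.87 0 0.6"

```text
time_s: 8.8
eef_pos: [0.54, -0.0354, 0.0903]
eef_rot: [-0.525, 0.526, 0.473, -0.473]
wrist_force: [0.6, 0.7, -0.1]
opening: 0.596
```

Run:
```python
from h import *
o,p,M,psi=state(); print(p,psi,o["time_s"])
d=snap("p2"); overlay(d["top"],"top",(165,160,170,120),4,"pics/o5.png"); overlay(d["scene"],"scene",(225,150,190,130),4,"pics/o6.png")
```

```text
[ 0.5400445  -0.0353888   0.09032679] 1.4663174067857538 8.8
```

View pics/o5.png

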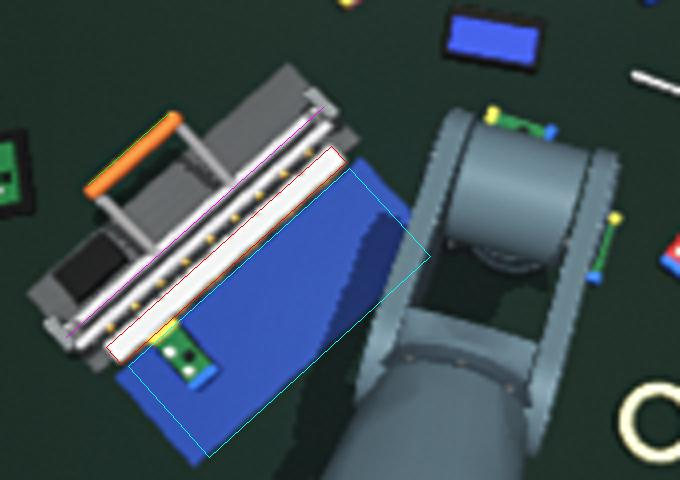

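View pics/o6.png

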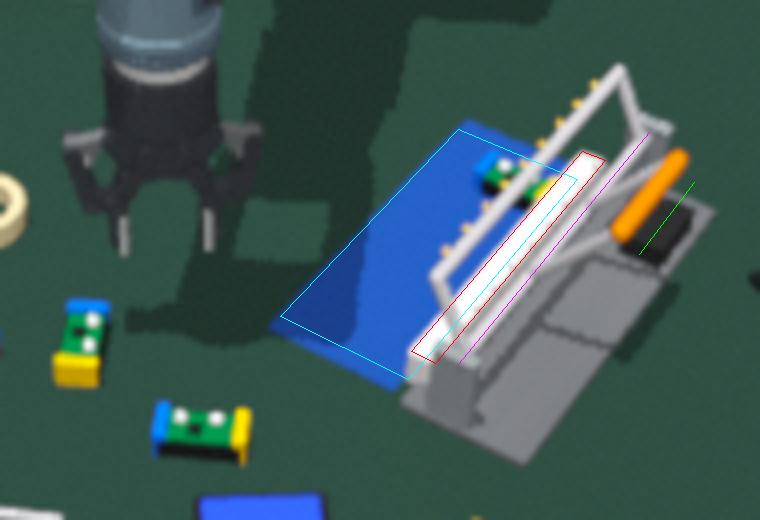

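>>> apply_moves --plan "-0.73 0 -0.26 0 0.88 0 0.6; -0.69 0.01 -0.34 0 0.88 0 0.6; 0 0.74 0 0 0 0 0.6; 0 0.74 0 0 0 0 0.6; 0 0 0 0 0 0 0"

```text
time_s: 9.4
eef_pos: [0.5545, -0.1069, 0.0109]
eef_rot: [0.574, -0.569, -0.415, 0.418]
wrist_force: [-1.3, 0.8, 0.5]
opening: 0.442
```

>>> apply_moves --plan "0 0 0 0 0 0 0; 0 0 0 0 0 0 0; 0 0 0 0 0 0 0; 0 0 0 0 0 0 0; 0 -0.1 0 0 0 0 0"

```text
time_s: 9.9
eef_pos: [0.5582, -0.1085, 0.021]
eef_rot: [-0.571, 0.571, 0.416, -0.417]
wrist_force: [0.5, -0.8, -1.1]
opening: 0.336
```

Run:
```python
from h import *
o,p,M,psi=state(); print(p,psi,o["time_s"],o["opening"])
a=jw(0,-.062,.06);b=jw(0,-.042,.017)
plan([(p[0],p[1],.06,psi,0,1),(*a,2.311,0),(*b,2.311,0,2)])
```

```text
[ 0.55818983 -0.10854479  0.02099552] 1.2597151648737857 9.9 0.3359491325680175
0 -0.78 0 0 0 -0.01 0; 0.5 0 0.29 0 -0.88 0 0; 0.54 0 0.23 0 -0.87 0 0; 0.55 0 0.18 0 -0.88 0 0; 0.57 0 0.12 0 -0.87 0 0
0.58 0 0.06 0 -0.88 0 0; 0.58 0 0 0 -0.88 0 0; 0.58 0 -0.07 0 -0.87 0 0; 0.57 0 -0.12 0 -0.88 0 0; 0.55 0 -0.19 0 -0.87 0 0
0.53 0 -0.24 0 -0.88 0 0; 0 0.43 -0.2 0 0 0 0; 0 0.43 -0.2 0 0 0 0; 0 0 0 0 0 0 0; 0 0 0 0 0 0 0
end [0.5126 0.1896 0.0171] 2.311
```

>>> apply_moves --plan "0 -0.78 0 0 0 -0.01 0; 0.5 0 0.29 0 -0.88 0 0; 0.54 0 0.23 0 -0.87 0 0; 0.55 0 0.18 0 -0.88 0 0; 0.57 0 0.12 0 -0.87 0 0"

```text
time_s: 10.4
eef_pos: [0.5341, 0.006, 0.0605]
eef_rot: [-0.471, 0.471, 0.528, -0.527]
wrist_force: [0.1, -0.4, -2.2]
opening: 0.339
```

>>> apply_moves --plan "0.58 0 0.06 0 -0.88 0 0; 0.58 0 0 0 -0.88 0 0; 0.58 0 -0.07 0 -0.87 0 0; 0.57 0 -0.12 0 -0.88 0 0; 0.55 0 -0.19 0 -0.87 0 0"

```text
time_s: 10.9
eef_pos: [0.504, 0.1487, 0.0605]
eef_rot: [-0.318, 0.318, 0.632, -0.631]
wrist_force: [0.2, -0.4, -1.5]
opening: 0.334
```

>>> apply_moves --plan "0.53 0 -0.24 0 -0.88 0 0; 0 0.43 -0.2 0 0 0 0; 0 0.43 -0.2 0 0 0 0; 0 0 -0.04 0 0 0 0; 0 0 -0.04 0 0 0 0"

```text
time_s: 11.4
eef_pos: [0.5156, 0.1922, 0.0169]
eef_rot: [0.286, -0.285, -0.647, 0.647]
wrist_force: [-0.6, -0.5, -1.7]
opening: 0.338
```

>>> apply_moves --plan "0 0 -0.04 0 0 0 0; 0 0 -0.04 0 0 0 0; 0 0 -0.02 0 0 0 0; 0 0 0 0 0 0 0; 0 0 0 0 0 0 0"

```text
time_s: 11.9
eef_pos: [0.5195, 0.1953, 0.0169]
eef_rot: [-0.286, 0.285, 0.647, -0.647]
wrist_force: [-0.7, -0.4, -0.7]
opening: 0.33
```

>>> apply_moves --plan "0 0 -0.02 0 0 0 0; 0 0 -0.02 0 0 0 0; 0 0 -0.02 0 0 0 0; 0 0 -0.02 0 0 0 0; 0 0 0 0 0 0 0"

```text
time_s: 12.4
eef_pos: [0.5192, 0.1959, 0.0158]
eef_rot: [0.287, -0.283, -0.645, 0.649]
wrist_force: [-9.8, -12.3, 7.0]
opening: 0.337
```

>>> apply_moves --plan "0 0 0 0 0 0 0; 0 0 0 0 0 0 0.6; 0 0 0 0 0 0 0.6; 0 0 0 0 0 0 0.6; 0 -0.5 0 0 0 0 0.6"

```text
time_s: 12.9
eef_pos: [0.52, 0.198, 0.0391]
eef_rot: [0.287, -0.283, -0.646, 0.648]
wrist_force: [0.7, 0.1, -0.1]
opening: 0.598
```

Run:
```python
from h import *
o,p,M,psi=state(); print(p,psi,o["time_s"],o["wrist_force"])
plan([(p[0],p[1],.09,2.311,.6),(.663,-.0403,.09,2.79,.6),(.663,-.0403,.016,2.79,.6)])
```

```text
[0.51999953 0.19802414 0.03911755] 2.3106230930974023 12.9 [ 0.65908244  0.12220457 -0.14709642]
0 -0.51 0 -0.02 0 0.02 0.6; 0 -0.51 0 -0.02 0 0.01 0.6; -0.78 0 0.16 0 -0.57 0 0.6; -0.76 0 0.21 0 -0.57 0 0.6; -0.75 0 0.26 0 -0.57 0 0.6
-0.73 0 0.31 0 -0.57 0 0.6; -0.71 0 0.37 0 -0.57 0 0.6; -0.68 0 0.41 0 -0.57 0 0.6; -0.65 0 0.45 0 -0.57 0 0.6; 0 0.74 0 0 0 0 0.6
0 0.74 0 0 0 0 0.6; 0 0 0 0 0 0 0.6; 0 0 0 0 0 0 0.6; 0 0 0 0 0 0 0.6; 0 0 0 0 0 0 0.6
end [ 0.663  -0.0403  0.016 ] 2.789
```

>>> apply_moves --plan "0 -0.51 0 -0.02 0 0.02 0.6; 0 -0.51 0 -0.02 0 0.01 0.6; -0.78 0 0.16 0 -0.57 0 0.6; -0.76 0 0.21 0 -0.57 0 0.6; -0.75 0 0.26 0 -0.57 0 0.6"

```text
time_s: 13.4
eef_pos: [0.5846, 0.0957, 0.0938]
eef_rot: [-0.214, 0.219, 0.674, -0.672]
wrist_force: [0.1, 0.0, 0.6]
opening: 0.602
```

>>> apply_moves --plan "-0.73 0 0.31 0 -0.57 0 0.6; -0.71 0 0.37 0 -0.57 0 0.6; -0.68 0 0.41 0 -0.57 0 0.6; -0.65 0 0.45 0 -0.57 0 0.6; 0 0 0 0 0 0 0.6"

```text
time_s: 13.9
eef_pos: [0.668, -0.045, 0.0939]
eef_rot: [-0.121, 0.128, 0.696, -0.696]
wrist_force: [0.9, 0.2, -0.1]
opening: 0.599
```

Run:
```python
from h import *
o,p,M,psi=state(); print(p,psi,o["time_s"])
d=snap("p3"); overlay(d["top"],"top",(165,160,170,120),4,"pics/o5.png"); overlay(d["scene"],"scene",(225,150,190,130),4,"pics/o6.png")
```

```text
[ 0.66803683 -0.04497412  0.09393223] 2.7868074528110944 13.9
```

View pics/o5.png

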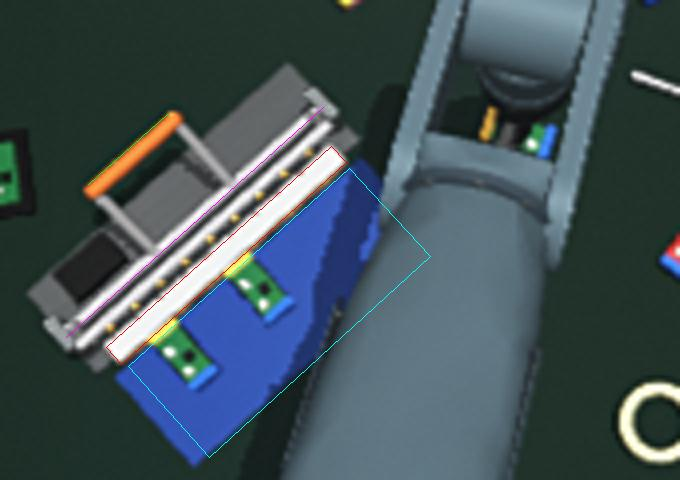

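View pics/o6.png

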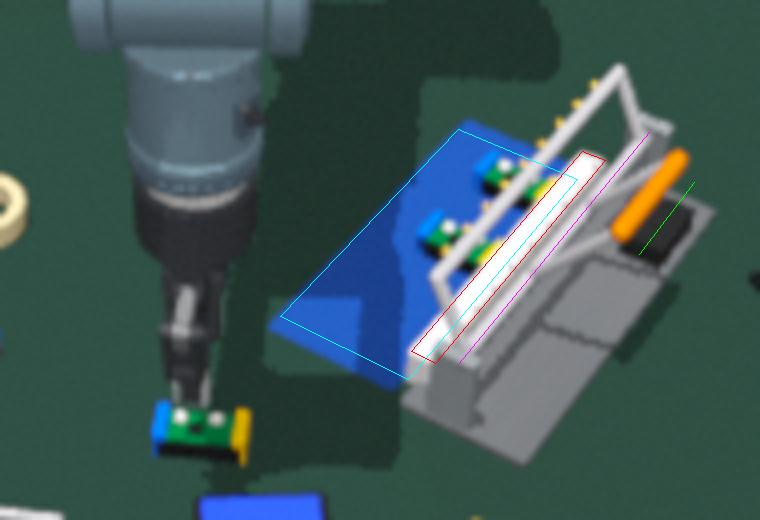

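Run:
```python
from h import *
plan([(.663,-.0403,.055,2.79,.6,2),(.663,-.0403,.016,2.79,.6,2)])
```

```text
0.03 0.38 0.01 0.01 -0.01 -0.02 0.6; 0.02 0.38 0 0.02 -0.01 -0.02 0.6; 0 0.39 0 0 0 0 0.6; 0 0.39 0 0 0 0 0.6; 0 0 0 0 0 0 0.6
end [ 0.663  -0.0403  0.016 ] 2.79
```

>>> apply_moves --plan "0.03 0.38 0.01 0.01 -0.01 -0.02 0.6; 0.02 0.38 0 0.02 -0.01 -0.02 0.6; 0 0.39 0 0 0 0 0.6; 0 0.39 0 0 0 0 0.6; 0 0 0 0 0 0 0.6"

```text
time_s: 14.5
eef_pos: [0.6584, -0.0375, 0.0107]
eef_rot: [0.126, -0.119, -0.696, 0.696]
wrist_force: [-0.7, 0.4, -0.6]
opening: 0.6
```

>>> apply_moves --plan "0 0 0 0 0 0 0.6; 0 0 0 0 0 0 0; 0 0 0 0 0 0 0; 0 0 0 0 0 0 0; 0 0 0 0 0 0 0"

```text
time_s: 15.0
eef_pos: [0.6637, -0.0398, 0.0175]
eef_rot: [0.122, -0.124, -0.696, 0.697]
wrist_force: [-0.4, 1.3, 4.7]
opening: 0.328
```

Run:
```python
from h import *
o,p,M,psi=state(); print(p,psi,o["time_s"],o["opening"]);print(M)
a=jw(.09,-.066,.06);b=jw(.09,-.042,.017)
plan([(p[0],p[1],.06,psi,0,2),(*a,2.311,0),(*b,2.311,0,2)])
```

```text
[ 0.66366409 -0.03980777  0.01747559] 2.791820065091279 15.0 0.32779456160336373
[[-9.39448596e-01  1.81061165e-03 -3.42685071e-01]
 [ 3.42683419e-01 -1.16475038e-03 -9.39450221e-01]
 [-2.10012208e-03 -9.99997683e-01  4.73756515e-04]]
0 -0.43 0 0 0 -0.01 0; 0 -0.42 0 0 0 -0.01 0; 0.61 0 -0.4 0 0.8 0 0; 0.64 0 -0.35 0 0.8 0 0; 0.67 0 -0.27 0 0.8 0 0
0.7 0 -0.22 0 0.81 0 0; 0.72 0 -0.14 0 0.8 0 0; 0 0.43 -0.24 0 0 0 0; 0 0.43 -0.24 0 0 0 0; 0 0 0 0 0 0 0
end [0.5729 0.1231 0.017 ] 2.311
```

>>> apply_moves --plan "0 -0.43 0 0 0 -0.01 0; 0 -0.42 0 0 0 -0.01 0; 0.61 0 -0.4 0 0.8 0 0; 0.64 0 -0.35 0 0.8 0 0; 0.67 0 -0.27 0 0.8 0 0"

```text
time_s: 15.5
eef_pos: [0.597, 0.0486, 0.0589]
eef_rot: [0.224, -0.223, -0.671, 0.671]
wrist_force: [-0.2, 0.3, -1.5]
opening: 0.336
```

>>> apply_moves --plan "0.7 0 -0.22 0 0.81 0 0; 0.72 0 -0.14 0 0.8 0 0; 0 0 0 0 0 0 0; 0 0 0 0 0 0 0; 0 0 0 0 0 0 0"

```text
time_s: 16.0
eef_pos: [0.5553, 0.1063, 0.0593]
eef_rot: [0.286, -0.285, -0.647, 0.647]
wrist_force: [0.4, -1.1, -0.5]
opening: 0.331
```

Run:
```python
from h import *
o,p,M,psi=state(); print(p,psi,o["time_s"],o["opening"]);print(jw(.09,-.066,.06))
b=jw(.09,-.042,.018);c=jw(.09,-.036,.018)
plan([(*b,2.311,0,2),(*c,2.311,0,3)])
```

```text
[0.55526048 0.10631383 0.05929953] 2.310973107603134 16.0 0.33098899590163167
[0.5554137  0.10683125 0.06      ]
0 0.41 -0.25 0 0 0 0; 0 0.42 -0.24 -0.01 0 0.01 0; 0 0 -0.04 0 0 0 0; 0 0 -0.04 0 0 0 0; 0 0 -0.04 0 0 0 0
end [0.5777 0.1269 0.0178] 2.311
```

>>> apply_moves --plan "0 0.41 -0.25 0 0 0 0; 0 0.42 -0.24 0 0 0 0; 0 0 -0.04 0 0 0 0; 0 0 -0.04 0 0 0 0; 0 0 -0.04 0 0 0 0"

```text
time_s: 16.5
eef_pos: [0.5772, 0.1268, 0.0174]
eef_rot: [0.287, -0.285, -0.646, 0.647]
wrist_force: [-0.3, 0.9, -0.9]
opening: 0.332
```

>>> apply_moves --plan "0 0 -0.02 0 0 0 0; 0 0 -0.02 0 0 0 0; 0 0 -0.02 0 0 0 0; 0 0 -0.02 0 0 0 0; 0 0 0 0 0 0 0"

```text
time_s: 17.0
eef_pos: [0.5798, 0.1303, 0.0175]
eef_rot: [0.286, -0.285, -0.647, 0.647]
wrist_force: [0.4, 0.1, -1.6]
opening: 0.332
```

>>> apply_moves --plan "0 0 -0.02 0 0 0 0; 0 0 -0.02 0 0 0 0; 0 0 -0.02 0 0 0 0; 0 0 0 0 0 0 0; 0 0 0 0 0 0 0"

```text
time_s: 17.5
eef_pos: [0.5812, 0.1317, 0.0173]
eef_rot: [0.287, -0.284, -0.646, 0.648]
wrist_force: [-4.0, -3.5, 1.4]
opening: 0.333
```

>>> apply_moves --plan "0 0 -0.03 0 0 0 0; 0 0 0 0 0 0 0; 0 0 0 0 0 0 0.6; 0 0 0 0 0 0 0.6; 0 0 0 0 0 0 0.6"

```text
time_s: 18.0
eef_pos: [0.5836, 0.1335, 0.0177]
eef_rot: [0.286, -0.285, -0.647, 0.647]
wrist_force: [-0.3, 0.1, -0.2]
opening: 0.6
```

```bash
cat >> h.py <<'E'
def hd(q,off=0,dz=-.008):
    return jw(0,.045+.095*np.sin(q-.875)+off,.06+.095*np.cos(q-.875)+dz)
E
python3 - <<'E'
from h import *
o,p,M,psi=state(); print(p,psi)
h=hd(1.545)
print(h)
up=jw(.06,-.06,.19)
plan([(p[0],p[1],.10,2.311,.6,2),(*jw(.02,-.03,.2),1.5,.33),(h[0],h[1],.2,.7397,.33),(*h,.7397,.33,2)])
E
```

```text
[0.5836212  0.13352374 0.01767761] 2.3106387250924065
[0.62031709 0.28789863 0.12646306]
0 -0.82 0 0 0 0 0.6; 0 -0.83 0 -0.01 0 0.01 0.6; 0.17 -0.25 0.01 0 0.84 0 0.33; 0.18 -0.25 0.02 0 0.85 0 0.33; 0.16 -0.25 0.04 0 0.84 0 0.33
0.17 -0.25 0.06 0 0.85 0 0.33; 0.15 -0.25 0.08 0 0.84 0 0.33; 0.15 -0.25 0.09 0 0.85 0 0.33; 0.14 -0.25 0.1 0 0.84 0 0.33; 0.13 -0.25 0.12 0 0.85 0 0.33
0.28 0 -0.19 0 0.79 0 0.33; 0.29 0 -0.17 0 0.79 0 0.33; 0.31 0 -0.14 0 0.79 0 0.33; 0.32 0 -0.11 0 0.8 0 0.33; 0.33 0 -0.08 0 0.79 0 0.33
0.33 0 -0.04 0 0.79 0 0.33; 0.34 0 -0.02 0 0.79 0 0.33; 0.34 0 0.02 0 0.79 0 0.33; 0 0.74 0 0 0 0 0.33; 0 0.74 0 0 0 0 0.33
end [0.6204 0.2878 0.1262] 0.74
```

>>> apply_moves --plan "0 -0.5 0.1 0 0 0 0.6; 0 -0.6 0.3 0 0 0 0.6; 0 -0.55 0 0 0 0 0.6; 0.18 -0.25 0.02 0 0.85 0 0.33; 0.16 -0.25 0.04 0 0.84 0 0.33"

```text
time_s: 18.5
eef_pos: [0.556, 0.1313, 0.1265]
eef_rot: [-0.351, 0.351, 0.614, -0.614]
wrist_force: [-0.3, 0.3, 0.1]
opening: 0.332
```

>>> apply_moves --plan "0.17 -0.25 0.06 0 0.85 0 0.33; 0.15 -0.25 0.08 0 0.84 0 0.33; 0.15 -0.25 0.09 0 0.85 0 0.33; 0.14 -0.25 0.1 0 0.84 0 0.33; 0.13 -0.25 0.12 0 0.85 0 0.33"

```text
time_s: 19.0
eef_pos: [0.5218, 0.1593, 0.1883]
eef_rot: [0.494, -0.493, -0.506, 0.507]
wrist_force: [-0.6, -0.5, -0.7]
opening: 0.334
```

Run:
```python
from h import *
o,p,M,psi=state(); print(p,psi,o["q"])
h=hd(1.545)
plan([(h[0],h[1],.2,.7397,.33),(*h,.7397,.33,2)])
d=snap("p4"); overlay(d["top"],"top",(165,160,170,120),4,"pics/o5.png"); overlay(d["scene"],"scene",(225,110,190,150),4,"pics/o6.png",q=1.545)
```

```text
[0.52179916 0.1593162  0.18831783] 1.5962489575552212 [ 7.84225677e-02  1.71695109e-01  1.73200702e+00  5.07106787e-04
  1.23952342e+00 -1.51799204e+00]
0.32 -0.03 -0.25 0 0.89 0 0.33; 0.34 -0.03 -0.22 0 0.89 0 0.33; 0.36 -0.03 -0.19 -0.01 0.9 0 0.33; 0.38 -0.03 -0.14 0 0.89 0 0.33; 0.39 -0.03 -0.1 0 0.89 0 0.33
0.4 -0.03 -0.06 0 0.89 0 0.33; 0.4 -0.03 -0.01 0 0.9 0 0.33; 0.41 -0.03 0.03 0 0.89 0 0.33; 0 0.74 0 0 0 0 0.33; 0 0.74 0 0 0 0 0.33
end [0.6202 0.2881 0.1262] 0.739
```

View pics/o6.png

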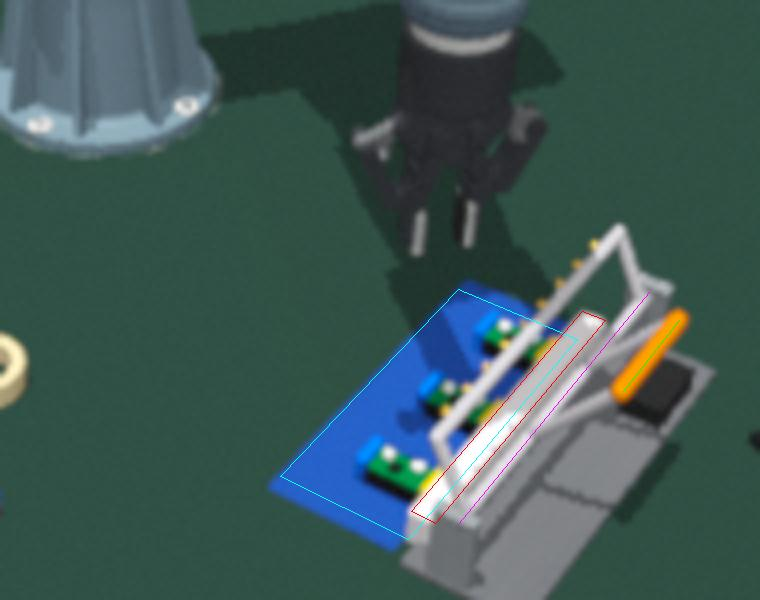

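>>> apply_moves --plan "0.32 -0.03 -0.25 0 0.89 0 0.33; 0.34 -0.03 -0.22 0 0.89 0 0.33; 0.36 -0.03 -0.19 -0.01 0.9 0 0.33; 0.38 -0.03 -0.14 0 0.89 0 0.33; 0.39 -0.03 -0.1 0 0.89 0 0.33"

```text
time_s: 19.6
eef_pos: [0.5838, 0.2399, 0.194]
eef_rot: [0.61, -0.609, -0.358, 0.359]
wrist_force: [0.8, -0.3, 0.3]
opening: 0.333
```

>>> apply_moves --plan "0.4 -0.03 -0.06 0 0.89 0 0.33; 0.4 -0.03 -0.01 0 0.9 0 0.33; 0.41 -0.03 0.03 0 0.89 0 0.33; 0 0 0 0 0 0 0.33; 0 0.2 0 0 0 0 0.33"

```text
time_s: 20.1
eef_pos: [0.6205, 0.288, 0.1896]
eef_rot: [-0.658, 0.658, 0.258, -0.258]
wrist_force: [0.0, -0.7, 0.5]
opening: 0.329
```

Run:
```python
from h import *
o,p,M,psi=state(); print(p,psi,hd(1.545))
d=snap("p5"); overlay(d["top"],"top",(165,160,120,120),5,"pics/o5.png"); overlay(d["scene"],"scene",(325,90,100,120),5,"pics/o6.png",q=1.545)
```

```text
[0.62053045 0.2879825  0.18958686] 0.7478555171294117 [0.62031709 0.28789863 0.12646306]
```

View pics/o6.png

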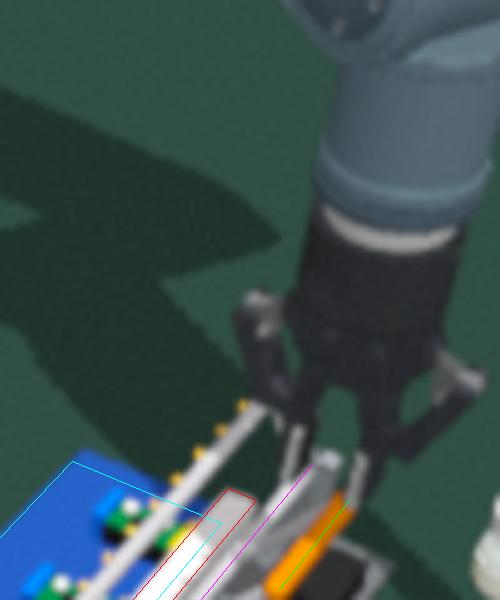

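>>> apply_moves --plan "0 0.3 0 0 0 0 0.33; 0 0.3 0 0 0 0 0.33; 0 0.3 0 0 0 0 0.33; 0 0.3 0 0 0 0 0.33; 0 0 0 0 0 0 0.33"

```text
time_s: 20.7
eef_pos: [0.6176, 0.2872, 0.1254]
eef_rot: [0.659, -0.658, -0.254, 0.259]
wrist_force: [-0.5, -0.6, 0.1]
opening: 0.329
```

Run:
```python
from h import *
o,p,M,psi=state(); print(p,psi,hd(1.545),o["wrist_force"])
P=JA
# arc, trailing-finger offset of -4mm in y
way=[(*hd(q,-.004*min(1,(1.545-q)/.3)),P,.27,1) for q in np.arange(1.545,0.0,-.12)[1:]]
plan(way)
```

```text
[0.61759407 0.28723127 0.12539196] 0.7434268800332088 [0.62031709 0.28789863 0.12646306] [-0.48060816 -0.57531977  0.13363938]
-0.17 -0.15 -0.03 -0.03 0.03 -0.05 0.27; -0.23 -0.11 0 0 0 0 0.27; -0.23 -0.08 0 0 0 0 0.27; -0.22 -0.06 0 0 0 0 0.27; -0.23 -0.03 0 0 0 0 0.27
-0.23 0 0 0 0 0 0.27; -0.22 0.03 0 0 0 0 0.27; -0.23 0.05 0 0 0 0 0.27; -0.21 0.08 0 0 0 0 0.27; -0.2 0.1 0 0 0 0 0.27
-0.19 0.13 0 0 0 0 0.27; -0.17 0.15 0 0 0 0 0.27; 0 0 0 0 0 0 0.27; 0 0 0 0 0 0 0.27; 0 0 0 0 0 0 0.27
end [0.5252 0.2008 0.12  ] 0.74
```

>>> apply_moves --plan "-0.2 -0.14 0 0 0 0 0.27; -0.23 -0.11 0 0 0 0 0.27; -0.23 -0.08 0 0 0 0 0.27; -0.22 -0.06 0 0 0 0 0.27; -0.23 -0.03 0 0 0 0 0.27"

```text
time_s: 21.2
eef_pos: [0.5793, 0.2498, 0.1525]
eef_rot: [-0.659, 0.659, 0.258, -0.256]
wrist_force: [1.0, 1.8, 1.6]
opening: 0.271
```

>>> apply_moves --plan "-0.23 0 0 0 0 0 0.27; -0.22 0.03 0 0 0 0 0.27; -0.23 0.05 0 0 0 0 0.27; -0.21 0.08 0 0 0 0 0.27; -0.2 0.1 0 0 0 0 0.27"

```text
time_s: 21.7
eef_pos: [0.5378, 0.2127, 0.1369]
eef_rot: [0.659, -0.659, -0.256, 0.258]
wrist_force: [1.6, 1.3, 1.3]
opening: 0.267
```

Run:
```python
from h import *
o,p,M,psi=state(); d=p[:2]-JO; ey=np.array([np.cos(JA),np.sin(JA)]);ex=np.array([np.sin(JA),-np.cos(JA)])
print(p,psi,d@ex,d@ey,o["wrist_force"],o["opening"])
d=snap("p6"); overlay(d["top"],"top",(165,160,120,120),5,"pics/o5.png"); overlay(d["scene"],"scene",(300,90,120,120),5,"pics/o6.png",q=.35)
```

```text
[0.53776916 0.21269423 0.13686229] 0.7432445547535245 -9.148375507761035e-05 -0.00767483263717264 [1.62173144 1.26456281 1.29200352] 0.26747387498578257
```

View pics/o6.png

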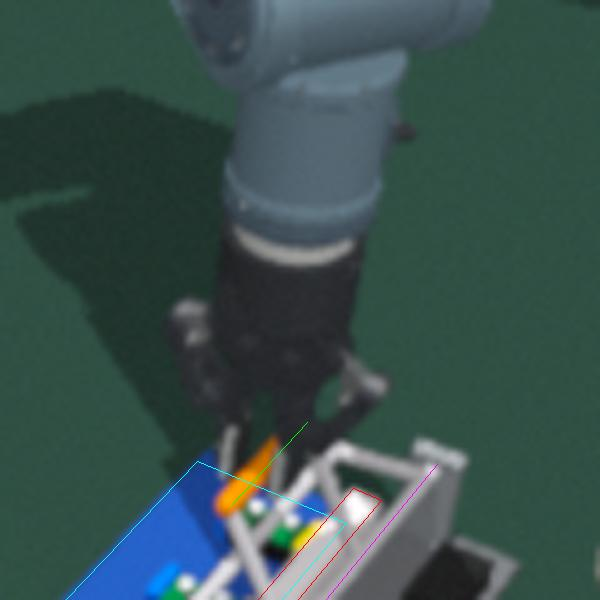

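Frame following. Continue to the stop.

>>> apply_moves --plan "-0.19 0.13 0 0 0 0 0.27; -0.17 0.15 0 0 0 0 0.27; -0.15 0.15 0 0 0 0 0.27; -0.04 0.04 0 0 0 0 0.27; 0 0 0 0 0 0 0.27"

```text
time_s: 22.3
eef_pos: [0.5189, 0.1953, 0.1139]
eef_rot: [0.659, -0.659, -0.257, 0.256]
wrist_force: [4.6, 5.3, 0.1]
opening: 0.274
```

Run:
```python
from h import *
d=snap("p7"); overlay(d["top"],"top",(165,160,120,120),5,"pics/o5.png",q=0); overlay(d["scene"],"scene",(285,120,120,120),5,"pics/o6.png",q=0)
o,p,M,psi=state(); print(p,o["wrist_force"])
```

```text
[0.51893735 0.19526903 0.11391626] [3.55263452 4.25422046 0.07623769]
```

View pics/o6.png

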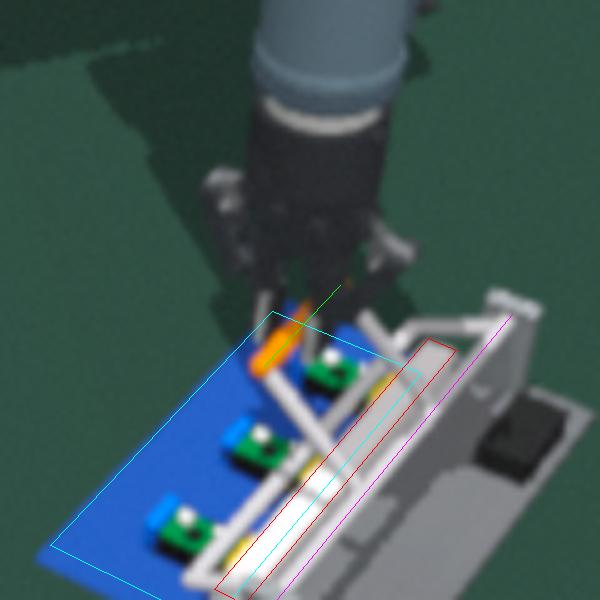

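>>> apply_moves --plan "-0.06 0.07 0 0 0 0 0.27; -0.06 0.07 0 0 0 0 0.27; 0 0 0 0 0 0 0.27; 0 0 0 0 0 0 0.27; 0 0 0 0 0 0 0.27"

```text
time_s: 22.9
eef_pos: [0.5198, 0.194, 0.1108]
eef_rot: [0.659, -0.658, -0.262, 0.252]
wrist_force: [12.9, 15.4, 7.9]
opening: 0.269
```

>>> apply_moves --plan "0.2 -0.1 0 0 0 0 0.3; 0 -0.4 0 0 0 0 0.3; 0 -0.6 0 0 0 0 0.3; 0 -0.6 0 0 0 0 0.5; 0 -0.2 0 0 0 0 0.5"

```text
time_s: 23.4
eef_pos: [0.5223, 0.1974, 0.2043]
eef_rot: [-0.659, 0.659, 0.257, -0.257]
wrist_force: [0.0, -0.4, 0.3]
opening: 0.501
```

Run:
```python
from h import *
o,p,M,psi=state(); print(p,psi)
d=snap("p8"); overlay(d["top"],"top",(165,160,120,120),5,"pics/o5.png",q=0); overlay(d["scene"],"scene",(285,120,120,120),5,"pics/o6.png",q=0)
im=d["top"]; f=16; x0,y0=362,220
k=cv2.resize(im[y0:y0+34,x0:x0+36],None,fx=f,fy=f,interpolation=cv2.INTER_CUBIC)
for a in(.2,.35,.5):
    u=1.44-a; P=[[.4955+r*np.cos(u),-.335+r*np.sin(u),.079] for r in(0,.03)]
    q=((proj("top",P)+.5-[x0,y0])*f).astype(int); cv2.line(k,tuple(map(int,q[0])),tuple(map(int,q[1])),(0,255,int(a*500)),1)
cv2.imwrite("pics/k3.png",k[:,:,::-1])
plan([(p[0],p[1],.2,psi,.5),(.4955,-.335,.13,-.48,.5),(.4955,-.335,.09,-.48,.5)])
```

```text
[0.52232737 0.19744407 0.20428522] 0.7434209268311432
0.01 0.06 -0.01 0 0 0 0.5; -0.63 0.12 -0.62 0 0.85 0 0.5; -0.57 0.11 -0.69 0 0.85 0 0.5; -0.5 0.12 -0.74 0 0.85 0 0.5; -0.41 0.12 -0.78 0 0.85 0 0.5
-0.34 0.11 -0.82 0 0.85 0 0.5; -0.25 0.12 -0.86 0 0.85 0 0.5; -0.16 0.12 -0.87 0 0.85 0 0.5; -0.07 0.11 -0.88 0 0.85 0 0.5; 0.02 0.12 -0.89 0 0.85 0 0.5
0.11 0.12 -0.88 0 0.85 0 0.5; 0.2 0.11 -0.87 0 0.84 0 0.5; 0.28 0.12 -0.84 0 0.85 0 0.5; 0 0.8 0 0 0 0 0.5; 0 0 0 0 0 0 0.5
end [ 0.4953 -0.3349  0.09  ] -0.479
```

View pics/o6.png

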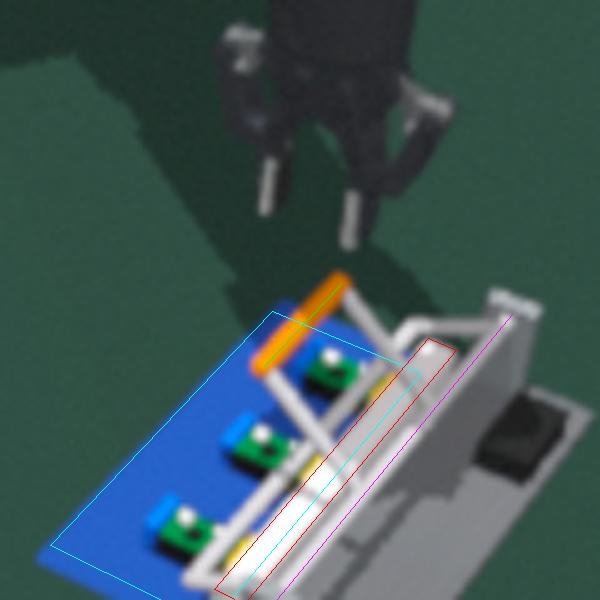

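View pics/k3.png

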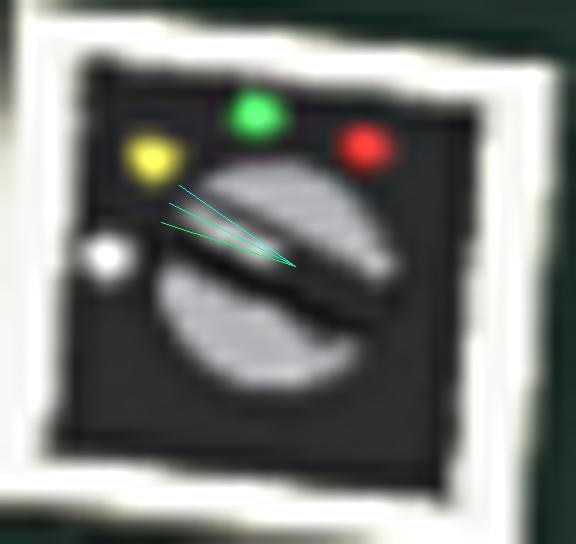

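>>> apply_moves --plan "0.01 0.06 -0.01 0 0 0 0.5; -0.63 0.12 -0.62 0 0.85 0 0.5; -0.57 0.11 -0.69 0 0.85 0 0.5; -0.5 0.12 -0.74 0 0.85 0 0.5; -0.41 0.12 -0.78 0 0.85 0 0.5"

```text
time_s: 24.0
eef_pos: [0.5114, 0.0188, 0.1728]
eef_rot: [0.698, -0.697, -0.115, 0.119]
wrist_force: [0.4, 0.1, 1.0]
opening: 0.504
```

>>> apply_moves --plan "-0.34 0.11 -0.82 0 0.85 0 0.5; -0.25 0.12 -0.86 0 0.85 0 0.5; -0.16 0.12 -0.87 0 0.85 0 0.5; -0.07 0.11 -0.88 0 0.85 0 0.5; 0.02 0.12 -0.89 0 0.85 0 0.5"

```text
time_s: 24.5
eef_pos: [0.5, -0.2026, 0.1439]
eef_rot: [0.705, -0.704, 0.065, -0.061]
wrist_force: [0.2, -0.4, 0.9]
opening: 0.499
```

>>> apply_moves --plan "0.11 0.12 -0.88 0 0.85 0 0.5; 0.2 0.11 -0.87 0 0.84 0 0.5; 0.28 0.12 -0.84 0 0.85 0 0.5; 0 0.4 0 0 0 0 0.5; 0 0 0 0 0 0 0.5"

```text
time_s: 25.0
eef_pos: [0.4915, -0.3335, 0.1039]
eef_rot: [0.688, -0.685, 0.172, -0.165]
wrist_force: [-0.3, 0.9, 0.3]
opening: 0.501
```

Run:
```python
from h import *
o,p,M,psi=state(); print(p,psi,o["time_s"])
plan([(.4955,-.335,.062,-.48,.5,3)])
d=snap("p9"); overlay(d["top"],"top",(165,160,170,120),4,"pics/o5.png",q=0)
for m in modules(d["top"]):
    if m["L"]<.08: print(m)
```

```text
[ 0.49153245 -0.33351979  0.10386879] -0.4818333316868433 25.0
0.03 0.28 0 -0.01 -0.01 -0.03 0.5; 0.03 0.28 0.01 0 0 -0.03 0.5; 0.03 0.28 0 -0.01 -0.01 -0.02 0.5; 0 0 0 0 0 0 0.5; 0 0 0 0 0 0 0.5
end [ 0.4955 -0.335   0.0618] -0.479
```

View pics/o5.png

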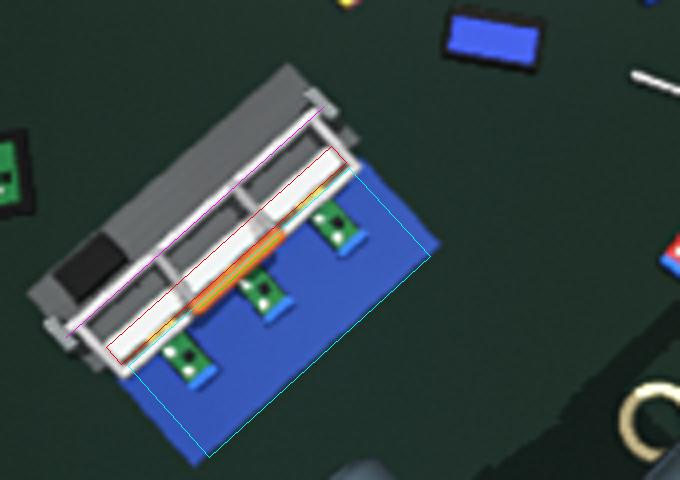

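```bash
cat >> h.py <<'E'
def toj(W):
    d=np.atleast_2d(W)[:,:2]-JO; ey=np.array([np.cos(JA),np.sin(JA)]);ex=np.array([np.sin(JA),-np.cos(JA)])
    return np.c_[d@ex,d@ey]
def endblue(im,c="top",col=None):
    col=col or ((98,130,140),(108,255,255))
    for b in blobs(mask(im,*col),4):
        j=toj(unproj(c,b[0],.020))[0]
        if abs(j[0])<.15 and -.13<j[1]<.03: print(c,b[0].round(1),b[1],"jig",j.round(4))
E
python3 - <<'E'
from h import *
for n in("p9",):
    im=rd(f"pics/{n}_top.png"); hs=cv2.cvtColor(im,cv2.COLOR_RGB2HSV)
    print(hs[254,216],hs[237,235],hs[220,252])
    endblue(im); endblue(rd(f"pics/{n}_scene.png"),"scene")
im=rd("pics/p3_top.png"); endblue(im); endblue(im,col=YEL)
E
```

```text
[110 194 231] [109 192 230] [106 184 232]
top [252.5 220. ] 10 jig [ 0.0907 -0.0569]
top [234.  236.6] 12 jig [ 0.001  -0.0566]
top [214.7 253.6] 11 jig [-0.0907 -0.0556]
scene [332.5 188.5] 4 jig [-0.0703 -0.1013]
scene [346.  190.7] 29 jig [-0.086 -0.06 ]
scene [355.  190.8] 6 jig [-0.102  -0.0359]
scene [326. 195.] 7 jig [-0.0306 -0.1022]
scene [332.1 205.4] 40 jig [ 0.0007 -0.0614]
scene [340.8 206.3] 6 jig [-0.0112 -0.037 ]
scene [306.5 215.5] 17 jig [ 0.0849 -0.1021]
scene [316.2 222.7] 48 jig [ 0.094  -0.0617]
scene [325.8 222.8] 6 jig [ 0.0781 -0.0378]
top [234.  236.6] 12 jig [ 0.001  -0.0566]
top [214.7 253.6] 11 jig [-0.0907 -0.0556]
top [224.2 225.8] 18 jig [ 0.0006 -0.003 ]
top [205.3 242.5] 19 jig [-0.0897 -0.0023]
```

>>> apply_moves --plan "0.03 0.28 0 0 0 0 0.5; 0.03 0.28 0.01 0 0 0 0.5; 0 0.26 0 0 0 0 0.5; 0 0 0 0 0 0 0.5; 0 0 0 0 0 0 0.5"

```text
time_s: 25.6
eef_pos: [0.4975, -0.3351, 0.0674]
eef_rot: [-0.687, 0.687, -0.168, 0.167]
wrist_force: [-0.0, -0.2, 0.1]
opening: 0.495
```

Run:
```python
from h import *
o,p,M,psi=state(); print(p,psi,o["wrist_force"])
```

```text
[ 0.49752471 -0.33505221  0.06735233] -0.47871335788560054 [-0.01594596 -0.16535152  0.1317538 ]
```

>>> apply_moves --plan "-0.03 -0.06 0 0 0 0 0.3; 0 0 0 0 0 0 0; 0 0 0 0 0 0 0; 0 0 0 0 0 0 0; 0 0 0 0 0 0 0"

```text
time_s: 26.1
eef_pos: [0.4943, -0.3336, 0.0715]
eef_rot: [0.687, -0.686, 0.17, -0.165]
wrist_force: [-9.9, 4.2, 10.5]
opening: 0.139
```

>>> apply_moves --plan "0 0 0 0 0.6 0 0; 0 0 0 0 0.9 0 0; 0 0 0 0 0.9 0 0; 0 0 0 0 0.9 0 0; 0 0 0 0 0.9 0 0"

```text
time_s: 26.6
eef_pos: [0.4949, -0.3343, 0.0716]
eef_rot: [-0.622, 0.623, -0.337, 0.334]
wrist_force: [-6.0, 2.8, 7.3]
opening: 0.14
```

>>> apply_moves --plan "0 0 0 0 0.9 0 0; 0 0 0 0 0.9 0 0; 0 0 0 0 0.9 0 0; 0 0 0 0 0.9 0 0; 0 0 0 0 0.9 0 0"

```text
time_s: 27.1
eef_pos: [0.4952, -0.3351, 0.0716]
eef_rot: [-0.51, 0.512, -0.49, 0.488]
wrist_force: [-5.3, -0.5, 4.4]
opening: 0.135
```

Run:
```python
from h import *
o,p,M,psi=state(); print(p,psi,1.44-psi-np.pi/2,o["wrist_force"])
```

```text
[ 0.49515036 -0.33509658  0.07160014] -1.5275986767881358 1.396802349993239 [-5.31134166 -0.47891966  4.35735307]
```

Release, rise and look.

>>> apply_moves --plan "0 0 0 0 0 0 0.4; 0 0 0 0 0 0 0.5; 0 0 0 0 0 0 0.5; 0 -0.6 0 0 0 0 0.5; 0 -0.8 0 0 0 0 0.5"

```text
time_s: 27.6
eef_pos: [0.495, -0.3335, 0.1394]
eef_rot: [-0.512, 0.512, -0.49, 0.485]
wrist_force: [1.2, -1.1, 0.7]
opening: 0.499
```

>>> apply_moves --plan "0 -0.6 0 0 0 0 0.33; -0.9 0 0 0 -0.9 0 0.33; -0.9 0 0 0 -0.9 0 0.33; -0.9 0 0 0 -0.9 0 0.33; -0.9 0 0 0 -0.9 0 0.33"

```text
time_s: 28.1
eef_pos: [0.4591, -0.1585, 0.1713]
eef_rot: [-0.605, 0.606, -0.365, 0.365]
wrist_force: [0.7, 0.9, 0.4]
opening: 0.328
```

Run:
```python
from h import *
o,p,M,psi=state(); print(p,psi,o["time_s"])
d=snap("p10"); overlay(d["top"],"top",(165,160,120,120),5,"pics/o5.png",q=0)
im=d["top"]; f=16; x0,y0=362,220
k=cv2.resize(im[y0:y0+34,x0:x0+36],None,fx=f,fy=f,interpolation=cv2.INTER_CUBIC)
for a in(1.27,1.4,1.53):
    u=1.44-a; P=[[.4955+r*np.cos(u),-.335+r*np.sin(u),.079] for r in(0,.03)]
    q=((proj("top",P)+.5-[x0,y0])*f).astype(int); cv2.line(k,tuple(map(int,q[0])),tuple(map(int,q[1])),(0,255,255),1)
cv2.imwrite("pics/k3.png",k[:,:,::-1])
endblue(im)
k=cv2.resize(d["scene"][200:255,135:195],None,fx=10,fy=10,interpolation=cv2.INTER_CUBIC); cv2.imwrite("pics/k4.png",k[:,:,::-1])
```

```text
[ 0.45911916 -0.15853158  0.17133059] -1.0855125196624893 28.1
top [252.5 220. ] 10 jig [ 0.0907 -0.0569]
top [233.7 236.7] 11 jig [-0.     -0.0563]
top [214.7 253.6] 11 jig [-0.0907 -0.0556]
```

View pics/k3.png

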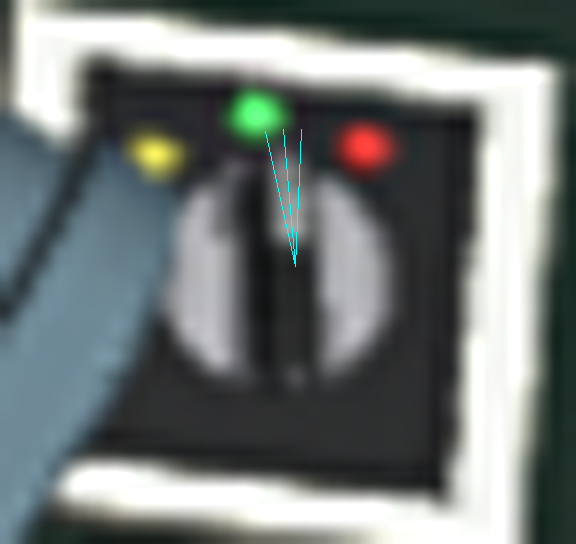

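View pics/k4.png

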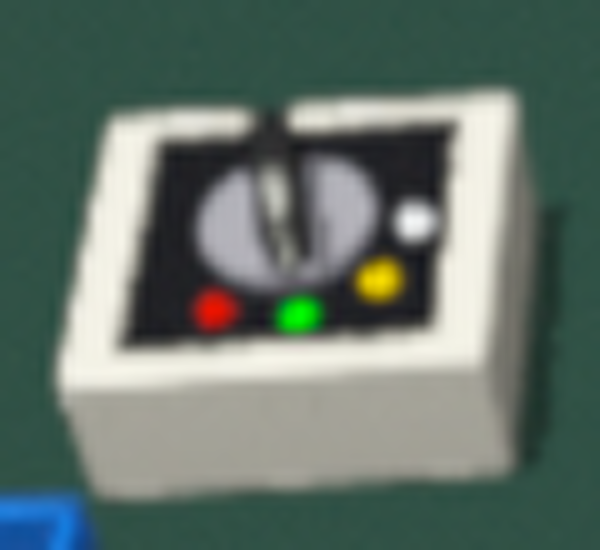

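Run:
```python
from h import *
for c,(x0,y0),f,B in(("scene",(135,200),10,(235,150,320,280)),("top",(362,220),16,(260,155,325,240))):
    im=rd(f"pics/p10_{c}.png"); k=cv2.resize(im[y0:y0+55,x0:x0+60],None,fx=f,fy=f,interpolation=cv2.INTER_CUBIC).astype(float)
    g=k.min(2); pts=[]
    for r in range(B[1]+15,B[3]-15,4):
        row=g[r,B[0]:B[2]]; 
        if c=="scene" or 1: 
            w=np.clip(row-110,0,None)
            j=int(np.argmax(row)); pts.append((r,B[0]+j,row[j].round()))
    print(c,pts)
    for a in(1.2,1.3,1.4,1.5,1.6):
        u=1.44-a;P=[[.4955+r*np.cos(u),-.335+r*np.sin(u),.079] for r in(0,.023)]
        q=(proj(c,P)+.5-[x0,y0])*f; d=q[1]-q[0]; print(a,q.round(0).tolist(),"dx/dy",(d[0]/d[1]).round(3))
```

```text
scene [(165, 319, np.float64(122.0)), (169, 319, np.float64(134.0)), (173, 319, np.float64(139.0)), (177, 272, np.float64(154.0)), (181, 272, np.float64(165.0)), (185, 273, np.float64(176.0)), (189, 273, np.float64(183.0)), (193, 274, np.float64(185.0)), (197, 274, np.float64(185.0)), (201, 275, np.float64(184.0)), (205, 239, np.float64(180.0)), (209, 240, np.float64(181.0)), (213, 240, np.float64(181.0)), (217, 240, np.float64(181.0)), (221, 239, np.float64(180.0)), (225, 239, np.float64(180.0)), (229, 239, np.float64(180.0)), (233, 239, np.float64(180.0)), (237, 238, np.float64(179.0)), (241, 239, np.float64(179.0)), (245, 238, np.float64(178.0)), (249, 235, np.float64(178.0)), (253, 235, np.float64(178.0)), (257, 250, np.float64(180.0)), (261, 249, np.float64(180.0))]
1.2 [[274.0, 163.0], [295.0, 214.0]] dx/dy 0.419
1.3 [[274.0, 163.0], [287.0, 217.0]] dx/dy 0.249
1.4 [[274.0, 163.0], [279.0, 218.0]] dx/dy 0.091
1.5 [[274.0, 163.0], [270.0, 220.0]] dx/dy -0.058
1.6 [[274.0, 163.0], [262.0, 220.0]] dx/dy -0.203
top [(170, 283, np.float64(132.0)), (174, 283, np.float64(134.0)), (178, 282, np.float64(132.0)), (182, 283, np.float64(131.0)), (186, 284, np.float64(134.0)), (190, 324, np.float64(138.0)), (194, 324, np.float64(144.0)), (198, 324, np.float64(149.0)), (202, 291, np.float64(153.0)), (206, 291, np.float64(155.0)), (210, 290, np.float64(155.0)), (214, 290, np.float64(155.0)), (218, 290, np.float64(157.0)), (222, 290, np.float64(162.0))]
1.2 [[295.0, 267.0], [266.0, 164.0]] dx/dy 0.289
1.3 [[295.0, 267.0], [276.0, 162.0]] dx/dy 0.184
1.4 [[295.0, 267.0], [286.0, 161.0]] dx/dy 0.083
1.5 [[295.0, 267.0], [297.0, 161.0]] dx/dy -0.018
1.6 [[295.0, 267.0], [308.0, 162.0]] dx/dy -0.12
```

Run:
```python
from h import *
o,p,M,psi=state(); print(p,psi)
h=hd(0)
plan([(h[0],h[1],.185,.7397,.33),(*h,.7397,.33,3)])
```

```text
[ 0.45706868 -0.15523281  0.17030297] -1.083803749978738
-0.33 -0.02 0.26 0 -0.89 0 0.33; -0.3 -0.01 0.3 0 -0.9 0 0.33; -0.27 -0.02 0.33 0 -0.89 -0.01 0.33; -0.23 -0.02 0.35 0 -0.9 0 0.33; -0.2 -0.01 0.38 -0.01 -0.89 0 0.33
-0.15 -0.02 0.4 0 -0.89 0 0.33; -0.1 -0.02 0.41 0 -0.9 -0.01 0.33; -0.07 -0.02 0.42 0 -0.89 0 0.33; -0.02 -0.01 0.42 0 -0.89 0 0.33; 0.03 -0.02 0.42 0 -0.9 0 0.33
0.08 -0.02 0.42 0 -0.89 -0.01 0.33; 0.11 -0.01 0.41 0 -0.9 0 0.33; 0.16 -0.02 0.39 0 -0.89 0 0.33; 0.2 -0.02 0.37 -0.01 -0.89 0 0.33; 0.24 -0.02 0.35 0 -0.9 -0.01 0.33
0.28 -0.01 0.32 0 -0.89 0 0.33; 0.31 -0.02 0.29 0 -0.9 0 0.33; 0 0.48 0 0 0 0 0.33; 0 0.48 0 0 0 0 0.33; 0 0.48 0.01 0 0 0 0.33
end [0.5227 0.1992 0.1129] 0.74
```

>>> apply_moves --plan "-0.33 -0.02 0.26 0 -0.89 0 0.33; -0.3 -0.01 0.3 0 -0.9 0 0.33; -0.27 -0.02 0.33 0 -0.89 -0.01 0.33; -0.23 -0.02 0.35 0 -0.9 0 0.33; -0.2 -0.01 0.38 -0.01 -0.89 0 0.33"

```text
time_s: 28.7
eef_pos: [0.48, -0.056, 0.1755]
eef_rot: [-0.68, 0.681, -0.192, 0.193]
wrist_force: [0.2, -0.1, -0.6]
opening: 0.331
```

>>> apply_moves --plan "-0.15 -0.02 0.4 0 -0.89 0 0.33; -0.1 -0.02 0.41 0 -0.9 -0.01 0.33; -0.07 -0.02 0.42 0 -0.89 0 0.33; -0.02 -0.01 0.42 0 -0.89 0 0.33; 0.03 -0.02 0.42 0 -0.9 0 0.33"

```text
time_s: 29.2
eef_pos: [0.5003, 0.0482, 0.1796]
eef_rot: [-0.706, 0.708, -0.005, 0.005]
wrist_force: [0.5, -0.4, 0.1]
opening: 0.327
```

>>> apply_moves --plan "0.08 -0.02 0.42 0 -0.89 -0.01 0.33; 0.11 -0.01 0.41 0 -0.9 0 0.33; 0.16 -0.02 0.39 0 -0.89 0 0.33; 0.2 -0.02 0.37 -0.01 -0.89 0 0.33; 0.24 -0.02 0.35 0 -0.9 -0.01 0.33"

```text
time_s: 29.7
eef_pos: [0.5205, 0.1523, 0.1838]
eef_rot: [-0.682, 0.685, 0.183, -0.182]
wrist_force: [-0.6, -0.5, -0.5]
opening: 0.333
```

>>> apply_moves --plan "0.28 -0.01 0.32 0 -0.89 0 0.33; 0.31 -0.02 0.29 0 -0.9 0 0.33; 0 0 0 0 0 0 0.33; 0 0 0 0 0 0 0.33; 0 0 0 0 0 0 0.33"

```text
time_s: 30.2
eef_pos: [0.528, 0.1926, 0.1848]
eef_rot: [-0.659, 0.662, 0.253, -0.252]
wrist_force: [0.4, 0.2, -0.1]
opening: 0.334
```

Run:
```python
from h import *
o,p,M,psi=state(); print(p,psi,hd(0))
P=.7397
plan([(*hd(0),P,.33,4)])
way=[(*hd(q,.004*min(1,q/.3)),P,.27,1) for q in np.arange(0.12,1.8,.12)]
plan(way,start=(*hd(0),P))
```

```text
[0.52804433 0.19263553 0.18477575] 0.7306828010663894 [0.5228788  0.19898234 0.1128947 ]
0 0.36 0.04 0.01 -0.02 0 0.33; 0 0.36 0.04 0.01 -0.02 0 0.33; 0.01 0.36 0.05 0.01 -0.02 0 0.33; 0 0.36 0.04 0 -0.02 -0.01 0.33; 0 0 0 0 0 0 0.33
end [0.5228 0.1991 0.1128] 0.74
0.19 -0.17 0 0 0 0 0.27; 0.21 -0.14 0 0 0 0 0.27; 0.2 -0.13 0 0 0 0 0.27; 0.21 -0.1 0 0 0 0 0.27; 0.21 -0.07 0 0 0 0 0.27
0.23 -0.05 0 0 0 0 0.27; 0.22 -0.02 0 0 0 0 0.27; 0.23 0 0 0 0 0 0.27; 0.23 0.04 0 0 0 0 0.27; 0.22 0.06 0 0 0 0 0.27
0.21 0.08 0 0 0 0 0.27; 0.2 0.11 0 0 0 0 0.27; 0.18 0.14 0 0 0 0 0.27; 0.17 0.15 0 0 0 0 0.27; 0.15 0.17 0 0 0 0 0.27
end [0.6359 0.3021 0.1094] 0.74
```

>>> apply_moves --plan "0 0.36 0.04 0 -0.02 0 0.33; 0 0.36 0.04 0 -0.02 0 0.33; 0.01 0.36 0.05 0.01 -0.02 0 0.33; 0 0.36 0.04 0 -0.02 0 0.33; 0 0 0 0 0 0 0.33"

```text
time_s: 30.7
eef_pos: [0.5207, 0.1987, 0.1104]
eef_rot: [-0.659, 0.66, 0.254, -0.257]
wrist_force: [-0.4, -0.1, -0.7]
opening: 0.328
```

>>> apply_moves --plan "0.19 -0.17 0 0 0 0 0.27; 0.21 -0.14 0 0 0 0 0.27; 0.2 -0.13 0 0 0 0 0.27; 0.21 -0.1 0 0 0 0 0.27; 0.21 -0.07 0 0 0 0 0.27"

```text
time_s: 31.2
eef_pos: [0.5618, 0.2341, 0.1467]
eef_rot: [-0.658, 0.661, 0.257, -0.255]
wrist_force: [-2.6, -3.5, 3.0]
opening: 0.27
```

>>> apply_moves --plan "0.23 -0.05 0 0 0 0 0.27; 0.22 -0.02 0 0 0 0 0.27; 0.23 0 0 0 0 0 0.27; 0.23 0.04 0 0 0 0 0.27; 0.22 0.06 0 0 0 0 0.27"

```text
time_s: 31.7
eef_pos: [0.6032, 0.2731, 0.1428]
eef_rot: [-0.658, 0.66, 0.257, -0.256]
wrist_force: [-1.6, -2.3, 2.0]
opening: 0.275
```

>>> apply_moves --plan "0.21 0.08 0 0 0 0 0.27; 0.2 0.11 0 0 0 0 0.27; 0.18 0.14 0 0 0 0 0.27; 0.17 0.15 0 0 0 0 0.27; 0 0 0 0 0 0 0.27"

```text
time_s: 32.2
eef_pos: [0.6299, 0.2989, 0.1157]
eef_rot: [-0.658, 0.66, 0.256, -0.257]
wrist_force: [-1.8, 0.1, 0.1]
opening: 0.272
```

>>> apply_moves --plan "0.15 0.15 0 0 0 0 0.27; 0 0 0 0 0 0 0.27; 0 0 0 0 0 0 0.27; 0 0 0 0 0 0 0.27; 0 0 0 0 0 0 0.27"

```text
time_s: 32.7
eef_pos: [0.6329, 0.3012, 0.1094]
eef_rot: [-0.658, 0.66, 0.254, -0.259]
wrist_force: [-10.3, -8.3, 4.7]
opening: 0.27
```

>>> apply_moves --plan "-0.25 -0.1 0 0 0 0 0.3; 0 -0.5 0 0 0 0 0.3; 0 -0.7 0 0 0 0 0.4; 0 -0.6 0 0 0 0 0.6; 0 0 0 0 0 0 0.6"

```text
time_s: 33.2
eef_pos: [0.6294, 0.2962, 0.2119]
eef_rot: [-0.658, 0.66, 0.261, -0.252]
wrist_force: [-0.0, -0.1, -0.2]
opening: 0.598
```

Run:
```python
from h import *
o,p,M,psi=state(); print(p,psi)
d=snap("p11"); overlay(d["scene"],"scene",(285,120,130,120),5,"pics/o6.png",q=1.75)
plan([(*jw(.09,-.05,.2),2.311,.6,0),(*jw(.09,-.032,.11),2.311,.6,3),(*jw(.09,-.032,.0175),2.311,.6,4)])
endblue(d["top"])
```

```text
[0.6293687  0.29618727 0.21190728] 0.7422663895115115
-0.22 0.01 -0.12 0 -0.87 0 0.6; -0.23 0.01 -0.1 0.01 -0.87 0 0.6; -0.24 0.01 -0.07 0 -0.87 0 0.6; -0.24 0 -0.05 0 -0.88 0 0.6; -0.25 0.01 -0.02 0 -0.87 0 0.6
-0.25 0.01 0 0.01 -0.87 0 0.6; -0.25 0.01 0.04 0 -0.87 0 0.6; -0.24 0.01 0.05 0 -0.87 0 0.6; -0.24 0.01 0.08 0 -0.87 -0.01 0.6; -0.23 0.01 0.11 0.01 -0.88 0 0.6
-0.21 0 0.13 0 -0.87 0 0.6; -0.2 0.01 0.15 0 -0.87 0 0.6; -0.18 0.01 0.17 0 -0.87 0 0.6; -0.17 0.01 0.19 0.01 -0.87 0 0.6; -0.14 0.01 0.2 0 -0.87 0 0.6
0 0.6 -0.12 0 0 0 0.6; 0 0.6 -0.12 0 0 0 0.6; 0 0.6 -0.12 0 0 0 0.6; 0 0.46 0 0 0 0 0.6; 0 0.46 0 0 0 0 0.6
0 0.47 0 0 0 0 0.6; 0 0.46 0 0 0 0 0.6; 0 0 0 0 0 0 0.6; 0 0 0 0 0 0 0.6; 0 0 0 0 0 0 0.6
end [0.5805 0.1299 0.0174] 2.311
top [252.5 220. ] 10 jig [ 0.0907 -0.0569]
top [233.7 236.7] 11 jig [-0.     -0.0563]
top [214.9 253.4] 10 jig [-0.0896 -0.0554]
```

View pics/o6.png

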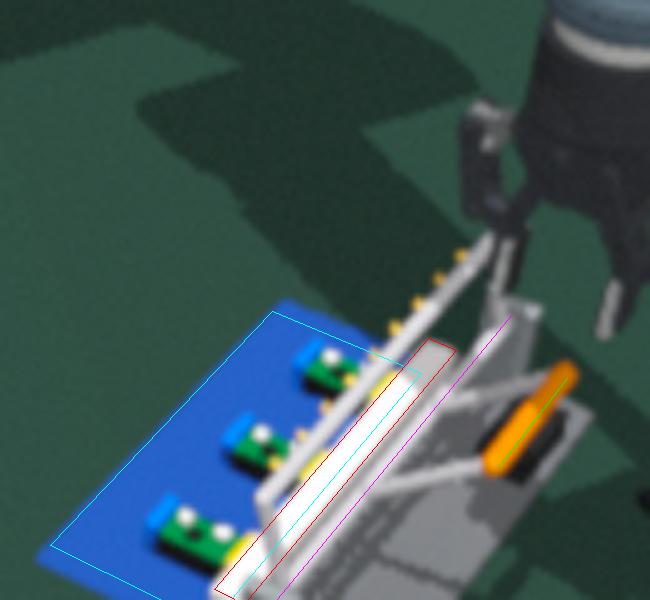

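Frame fully raised, modules undisturbed. On to the module at slot +90.

>>> apply_moves --plan "-0.22 0.01 -0.12 0 -0.87 0 0.6; -0.23 0.01 -0.1 0.01 -0.87 0 0.6; -0.24 0.01 -0.07 0 -0.87 0 0.6; -0.24 0 -0.05 0 -0.88 0 0.6; -0.25 0.01 -0.02 0 -0.87 0 0.6"

```text
time_s: 33.8
eef_pos: [0.6052, 0.2354, 0.2012]
eef_rot: [-0.569, 0.569, 0.418, -0.42]
wrist_force: [-0.5, -0.3, 0.6]
opening: 0.597
```

>>> apply_moves --plan "-0.25 0.01 0 0.01 -0.87 0 0.6; -0.25 0.01 0.04 0 -0.87 0 0.6; -0.24 0.01 0.05 0 -0.87 0 0.6; -0.24 0.01 0.08 0 -0.87 -0.01 0.6; -0.23 0.01 0.11 0.01 -0.88 0 0.6"

```text
time_s: 34.3
eef_pos: [0.5852, 0.1759, 0.1989]
eef_rot: [0.443, -0.44, -0.551, 0.553]
wrist_force: [1.1, 0.2, 0.1]
opening: 0.597
```

>>> apply_moves --plan "-0.21 0 0.13 0 -0.87 0 0.6; -0.2 0.01 0.15 0 -0.87 0 0.6; -0.18 0.01 0.17 0 -0.87 0 0.6; -0.17 0.01 0.19 0.01 -0.87 0 0.6; -0.14 0.01 0.2 0 -0.87 0 0.6"

```text
time_s: 34.8
eef_pos: [0.5654, 0.117, 0.1971]
eef_rot: [0.286, -0.282, -0.646, 0.649]
wrist_force: [-0.0, 0.6, 0.0]
opening: 0.6
```

Run:
```python
from h import *
ctrl.camera("top")
o,p,M,psi=state(); print(p,psi,toj(p),o["q"])
plan([(*jw(.09,-.032,.11),2.311,.6,3),(*jw(.09,-.032,.0175),2.311,.6,4)])
```

```text
[0.56498454 0.11551982 0.19692539] 2.319096391189099 [[ 0.09003339 -0.05307363]] [-3.05067581e-03  2.32490922e-01  1.64102106e+00 -1.89196735e-03
  1.27441422e+00 -2.32159756e+00]
0 0.58 -0.14 -0.02 0.02 0.01 0.6; 0 0.58 -0.15 -0.01 0.03 0.01 0.6; 0 0.58 -0.14 -0.02 0.02 0 0.6; 0 0.46 0 0 0 0 0.6; 0 0.46 0 0 0 0 0.6
0 0.47 0 0 0 0 0.6; -0.01 0.46 0 0 0 0 0.6; 0 0 0 0 0 0 0.6; 0 0 0 0 0 0 0.6; 0 0 0 0 0 0 0.6
end [0.5807 0.1297 0.0173] 2.311
```

>>> apply_moves --plan "0 0.58 -0.14 -0.02 0.02 0.01 0.6; 0 0.58 -0.15 -0.01 0.03 0.01 0.6; 0 0.58 -0.14 -0.02 0.02 0 0.6; 0 0.46 0 0 0 0 0.6; 0 0.46 0 0 0 0 0.6"

```text
time_s: 35.35
eef_pos: [0.5815, 0.1324, 0.0634]
eef_rot: [-0.289, 0.289, 0.646, -0.645]
wrist_force: [0.3, 0.1, 0.4]
opening: 0.601
```

>>> apply_moves --plan "0 0.47 0 0 0 0 0.6; -0.01 0.43 0 0 0 0 0.6; 0 0 0 0 0 0 0.6; 0 0 0 0 0 0 0; 0 0 0 0 0 0 0"

```text
time_s: 35.85
eef_pos: [0.5836, 0.1318, 0.022]
eef_rot: [-0.287, 0.289, 0.647, -0.645]
wrist_force: [-1.9, -0.5, -1.3]
opening: 0.33
```

>>> apply_moves --plan "0 0 0 0 0 0 0; 0 0 0 0 0 0 0; 0 0 0 0 0 0 0; 0 -0.3 0.1 0 0 0 0; 0 -0.6 0.4 0 0 0 0"

```text
time_s: 36.35
eef_pos: [0.5634, 0.1153, 0.0647]
eef_rot: [-0.288, 0.288, 0.646, -0.645]
wrist_force: [0.8, 0.1, -0.7]
opening: 0.333
```

Run:
```python
from h import *
ctrl.camera("top")
o,p,M,psi=state(); print(p,psi,toj(p),o["opening"])
plan([(*jw(.09,-.085,.075),2.311,0,1),(*jw(.09,-.062,.06),-.83,0,27,-3.141),(*jw(.09,-.042,.018),-.83,0,3)])
```

```text
[0.56436786 0.11359481 0.07027238] 2.3030192550256894 [[ 0.09103965 -0.05482673]] 0.3302213773428766
0.02 -0.1 0.6 0.04 -0.07 -0.03 0; 0 0.01 -0.02 0 0.87 0 0; 0 0.01 -0.01 0 0.88 0 0; 0 0.01 -0.02 0 0.87 0 0; 0.01 0.01 -0.01 0 0.87 0 0
0 0.01 -0.01 0 0.87 0 0; 0.01 0.01 -0.02 0 0.88 0 0; 0.01 0.01 -0.01 0 0.87 0 0; 0.01 0.01 -0.01 0 0.87 0 0; 0.01 0.01 -0.01 0 0.87 0 0
0.01 0.01 -0.01 0 0.87 0 0; 0.02 0.01 -0.01 0 0.88 0 0; 0.01 0.01 0 0 0.87 0 0; 0.01 0.01 -0.01 0 0.87 0 0; 0.02 0.01 0 0 0.88 0 0
0.01 0.01 0 0 0.87 0 0; 0.02 0.01 0 0 0.87 0 0; 0.02 0.01 0 0 0.87 0 0; 0.01 0.01 0 0 0.87 0 0; 0.02 0.01 0.01 0 0.88 0 0
0.01 0.01 0 0 0.87 0 0; 0.01 0.01 0.01 0 0.87 0 0; 0.02 0.01 0.01 0 0.88 0 0; 0.01 0.01 0.01 0 0.87 0 0; 0.01 0.01 0.01 0 0.87 0 0
0.01 0.01 0.01 0 0.87 0 0; 0 0.01 0.01 0 0.88 0 0; 0.01 0.01 0.02 0 0.87 0 0; 0.01 0.01 0.01 0 0.87 0 0; 0 0.01 0.02 0 0.87 0 0
0 0.01 0.01 0 0.88 0 0; 0 0.28 0.13 0 0 0 0; 0 0.28 0.14 0 0 0 0; 0 0.28 0.13 0 0 0 0; 0 0 0 0 0 0 0
end [0.5731 0.123  0.0181] -0.83
```

>>> apply_moves --plan "0 -0.1 0.6 0 0 0 0; 0 0 0 0 0.9 0 0; 0 0 0 0 0.9 0 0; 0 0 0 0 0.9 0 0; 0 0 0 0 0.9 0 0"

```text
time_s: 36.9
eef_pos: [0.5423, 0.0947, 0.0714]
eef_rot: [-0.42, 0.422, 0.569, -0.567]
wrist_force: [-0.1, 0.1, -1.0]
opening: 0.332
```

>>> apply_moves --plan "0 0 0 0 0.9 0 0; 0 0 0 0 0.9 0 0; 0 0 0 0 0.9 0 0; 0 0 0 0 0.9 0 0; 0 0 0 0 0.9 0 0"

```text
time_s: 37.4
eef_pos: [0.5422, 0.0948, 0.0713]
eef_rot: [-0.557, 0.558, 0.437, -0.434]
wrist_force: [0.4, 0.6, -1.5]
opening: 0.331
```

>>> apply_moves --plan "0 0 0 0 0.9 0 0; 0 0 0 0 0.9 0 0; 0 0 0 0 0.9 0 0; 0 0 0 0 0.9 0 0; 0 0 0 0 0.9 0 0"

```text
time_s: 37.9
eef_pos: [0.5422, 0.0948, 0.0713]
eef_rot: [-0.653, 0.653, 0.272, -0.269]
wrist_force: [-1.0, -1.2, -0.6]
opening: 0.328
```

>>> apply_moves --plan "0 0 0 0 0.9 0 0; 0 0 0 0 0.9 0 0; 0 0 0 0 0.9 0 0; 0 0 0 0 0.9 0 0; 0 0 0 0 0.9 0 0"

```text
time_s: 38.4
eef_pos: [0.5423, 0.0947, 0.0713]
eef_rot: [0.702, -0.701, -0.088, 0.085]
wrist_force: [0.1, -1.0, -0.8]
opening: 0.334
```

>>> apply_moves --plan "0 0 0 0 0.9 0 0; 0 0 0 0 0.9 0 0; 0 0 0 0 0.9 0 0; 0 0 0 0 0.9 0 0; 0 0 0 0 0.9 0 0"

```text
time_s: 38.9
eef_pos: [0.5423, 0.0947, 0.0713]
eef_rot: [0.7, -0.699, 0.102, -0.105]
wrist_force: [0.7, 0.9, -1.0]
opening: 0.33
```

>>> apply_moves --plan "0 0 0 0 0.9 0 0; 0 0 0 0 0.9 0 0; 0 0 0 0 0.9 0 0; 0 0 0 0 0.9 0 0; 0 0 0 0 0.9 0 0"

```text
time_s: 39.4
eef_pos: [0.5422, 0.0948, 0.0713]
eef_rot: [0.648, -0.645, 0.285, -0.288]
wrist_force: [1.4, -0.0, -1.3]
opening: 0.329
```

Run:
```python
from h import *
d=snap("p12"); cv2.imwrite("pics/o7.png",cv2.resize(d["scene"][100:260,230:420],None,fx=4,fy=4,interpolation=cv2.INTER_CUBIC)[:600,:,::-1])
o,p,M,psi=state(); print(p,psi,toj(p),o["opening"],o["q"][5])
plan([(*jw(.09,-.055,.06),-.831,0,2),(*jw(.09,-.045,.019),-.831,0,3)])
```

```text
[0.54221892 0.09473859 0.07123079] -0.8309132307014448 [[ 0.09003834 -0.08389785]] 0.3335735578914774 0.7863418022493258
0 0.11 0.29 -0.02 0 0.01 0; 0 0.12 0.29 -0.01 0 0.01 0; 0 0.27 0.07 0 0 0 0; 0 0.27 0.06 0 0 0 0; 0 0.28 0.07 0 0 0 0
end [0.5711 0.1211 0.0188] -0.831
```

View pics/o7.png

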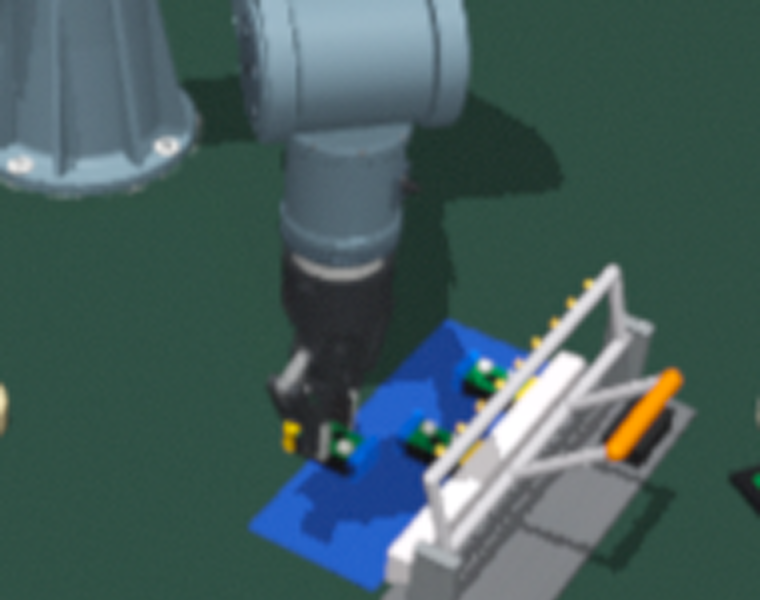

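>>> apply_moves --plan "0 0.11 0.29 -0.02 0 0.01 0; 0 0.12 0.29 -0.01 0 0.01 0; 0 0.27 0.07 0 0 0 0; 0 0.27 0.06 0 0 0 0; 0 0.28 0.07 0 0 0 0"

```text
time_s: 40.0
eef_pos: [0.5704, 0.121, 0.0187]
eef_rot: [-0.647, 0.647, -0.285, 0.284]
wrist_force: [-21.0, 6.8, 78.4]
opening: 0.329
```

>>> apply_moves --plan "0 0 0.04 0 0 0 0; 0 0 0.04 0 0 0 0; 0 0 0.04 0 0 0 0; 0 0 0 0 0 0 0; 0 0 0 0 0 0 0"

```text
time_s: 40.5
eef_pos: [0.5747, 0.1242, 0.0185]
eef_rot: [-0.647, 0.648, -0.285, 0.284]
wrist_force: [-5.1, -2.7, 8.8]
opening: 0.331
```

Run:
```python
from h import *
o,p,M,psi=state(); print(p,psi,toj(p),o["wrist_force"])
```

```text
[0.5746524  0.12420249 0.01850106] -0.8291284820231459 [[ 0.09013653 -0.04007956]] [-5.07972127 -2.70920489  8.80518888]
```

>>> apply_moves --plan "0 -0.02 0.04 0 0 0 0; 0 0 0.04 0 0 0 0; 0 0 0.02 0 0 0 0; 0 0 0 0 0 0 0; 0 0 0 0 0 0 0"

```text
time_s: 41.0
eef_pos: [0.5772, 0.1272, 0.0186]
eef_rot: [-0.646, 0.648, -0.286, 0.283]
wrist_force: [-6.1, -7.3, 6.5]
opening: 0.333
```

Run:
```python
from h import *
o,p,M,psi=state(); print(p,psi,toj(p),o["wrist_force"])
```

```text
[0.57721605 0.12715491 0.01858853] -0.8293056631740869 [[ 0.08968374 -0.03619574]] [-6.05106404 -7.29422809  6.49558082]
```

>>> apply_moves --plan "0 -0.02 0.02 0 0 0 0; 0 0 0.02 0 0 0 0; 0 0 0 0 0 0 0; 0 0 0 0 0 0 0; 0 0 0 0 0 0 0"

```text
time_s: 41.5
eef_pos: [0.5772, 0.1273, 0.0187]
eef_rot: [-0.645, 0.649, -0.287, 0.283]
wrist_force: [-9.2, -12.7, 5.0]
opening: 0.329
```

Run:
```python
from h import *
o,p,M,psi=state(); print(p,psi,toj(p),o["wrist_force"])
```

```text
[0.57722741 0.12725226 0.01874431] -0.8293177864639407 [[ 0.08961949 -0.03612173]] [ -9.22803815 -12.73012592   5.03305176]
```

>>> apply_moves --plan "0 0 0 0 0 0 0.6; 0 0 0 0 0 0 0.6; 0 0 0 0 0 0 0.6; 0 -0.4 -0.1 0 0 0 0.6; 0 -0.6 0 0 0 0 0.6"

```text
time_s: 42.0
eef_pos: [0.5745, 0.1266, 0.0687]
eef_rot: [-0.647, 0.648, -0.287, 0.283]
wrist_force: [0.9, -0.3, 0.7]
opening: 0.6
```

Run:
```python
from h import *
ctrl.camera("top");ctrl.camera("top")
o,p,M,psi=state(); print(p,psi,toj(p),o["wrist_force"])
plan([(*jw(0,-.035,.07),-.831,.6,3),(*jw(0,-.034,.021),-.831,.6,3)])
```

```text
[0.57991168 0.12695493 0.07451776] -0.8292585580937992 [[ 0.09164849 -0.03433936]] [ 0.85260407 -0.00376049  0.22517777]
-0.61 0.03 0 -0.02 0 0.01 0.6; -0.61 0.03 -0.01 -0.01 0.01 0.01 0.6; -0.61 0.03 0 -0.02 0 0.01 0.6; 0 0.33 0.01 0 0 0 0.6; 0 0.32 0 0 0 0 0.6
0 0.33 0.01 0 0 0 0.6; 0 0 0 0 0 0 0.6; 0 0 0 0 0 0 0.6; 0 0 0 0 0 0 0.6; 0 0 0 0 0 0 0.6
end [0.5185 0.1948 0.0208] -0.83
```

>>> apply_moves --plan "-0.61 0.03 0 -0.02 0 0.01 0.6; -0.61 0.03 -0.01 -0.01 0.01 0.01 0.6; -0.61 0.03 0 -0.02 0 0.01 0.6; 0 0 0 0 0 0 0.6; 0 0 0 0 0 0 0.6"

```text
time_s: 42.6
eef_pos: [0.5143, 0.1943, 0.0659]
eef_rot: [-0.646, 0.649, -0.287, 0.282]
wrist_force: [1.0, 0.7, 0.5]
opening: 0.603
```

Run:
```python
from h import *
d=snap("p13")
overlay(d["scene"],"scene",(285,90,130,145),4,"pics/o6.png",q=1.75)
o,p,M,psi=state(); print(p,psi,toj(p),o["wrist_force"])
plan([(*jw(0,-.033,.019),-.831,.6,4)])
```

```text
[0.51536831 0.19346949 0.06620104] -0.8309916969191676 [[-0.00099038 -0.03718044]] [ 0.34420015 -0.16947362  0.28614553]
0.01 0.24 0.02 0.01 0 -0.01 0.6; 0 0.23 0.02 0.01 0 -0.01 0.6; 0.01 0.24 0.03 0.01 0 -0.01 0.6; 0 0.23 0.02 0.02 0 0 0.6; 0 0 0 0 0 0 0.6
end [0.5192 0.1957 0.0192] -0.831
```

View pics/o6.png

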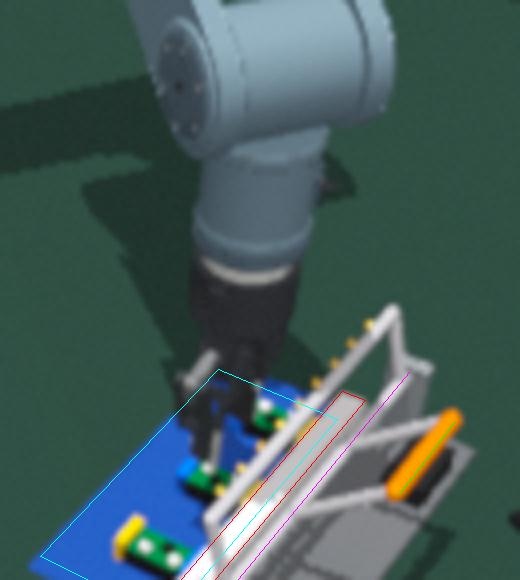

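>>> apply_moves --plan "0 0.24 0.02 0.01 0 -0.01 0.6; 0 0.23 0.02 0.01 0 -0.01 0.6; 0.01 0.24 0.02 0.01 0 0 0.6; 0 0.23 0 0 0 0 0.6; 0 0 0 0 0 0 0.6"

```text
time_s: 43.2
eef_pos: [0.5151, 0.1949, 0.0166]
eef_rot: [-0.646, 0.648, -0.288, 0.283]
wrist_force: [-0.4, 0.1, 0.4]
opening: 0.598
```

>>> apply_moves --plan "0 0 0 0 0 0 0; 0 0 0 0 0 0 0; 0 0 0 0 0 0 0; 0 0 0 0 0 0 0; 0 0 0 0 0 0 0"

```text
time_s: 43.7
eef_pos: [0.5171, 0.1954, 0.0195]
eef_rot: [-0.647, 0.647, -0.286, 0.285]
wrist_force: [-0.1, 0.6, -0.4]
opening: 0.332
```

Run:
```python
from h import *
ctrl.camera("top")
o,p,M,psi=state(); print(p,psi,toj(p),o["opening"],o["wrist_force"])
```

```text
[0.51709077 0.19538646 0.0194375 ] -0.8309461994542648 [[-0.00124534 -0.03461594]] 0.3307717121004433 [-0.07140478 -0.30732406  0.36762991]
```

>>> apply_moves --plan "0 -0.4 -0.1 0 0 0 0; 0 -0.6 -0.45 0 0 0 0; 0 0 -0.45 0 -0.08 0 0; 0 0 0 0 -0.9 0 0; 0 0 0 0 -0.9 0 0"

```text
time_s: 44.25
eef_pos: [0.4799, 0.1613, 0.0697]
eef_rot: [-0.675, 0.676, -0.21, 0.209]
wrist_force: [0.1, 0.4, -1.1]
opening: 0.336
```

>>> apply_moves --plan "0 0 0 0 -0.9 0 0; 0 0 0 0 -0.9 0 0; 0 0 0 0 -0.9 0 0; 0 0 0 0 -0.9 0 0; 0 0 0 0 -0.9 0 0"

```text
time_s: 44.75
eef_pos: [0.4801, 0.1616, 0.0694]
eef_rot: [-0.707, 0.707, -0.023, 0.02]
wrist_force: [-0.4, -0.4, -1.1]
opening: 0.33
```

>>> apply_moves --plan "0 0 0 0 -0.9 0 0; 0 0 0 0 -0.9 0 0; 0 0 0 0 -0.9 0 0; 0 0 0 0 -0.9 0 0; 0 0 0 0 -0.9 0 0"

```text
time_s: 45.25
eef_pos: [0.4801, 0.1617, 0.0693]
eef_rot: [0.687, -0.687, -0.167, 0.169]
wrist_force: [-0.3, -0.4, -1.1]
opening: 0.331
```

>>> apply_moves --plan "0 0 0 0 -0.9 0 0; 0 0 0 0 -0.9 0 0; 0 0 0 0 -0.9 0 0; 0 0 0 0 -0.9 0 0; 0 0 0 0 -0.9 0 0"

```text
time_s: 45.75
eef_pos: [0.4801, 0.1617, 0.0693]
eef_rot: [0.618, -0.617, -0.344, 0.346]
wrist_force: [0.2, 0.6, -1.4]
opening: 0.332
```

>>> apply_moves --plan "0 0 0 0 -0.9 0 0; 0 0 0 0 -0.9 0 0; 0 0 0 0 -0.9 0 0; 0 0 0 0 -0.9 0 0; 0 0 0 0 -0.9 0 0"

```text
time_s: 46.25
eef_pos: [0.4801, 0.1617, 0.0693]
eef_rot: [0.504, -0.502, -0.496, 0.498]
wrist_force: [-0.6, 0.5, -1.8]
opening: 0.332
```

>>> apply_moves --plan "0 0 0 0 -0.9 0 0; 0 0 0 0 -0.9 0 0; 0 0 0 0 -0.9 0 0; 0 0 0 0 -0.9 0 0; 0 0 0 0 -0.9 0 0"

```text
time_s: 46.75
eef_pos: [0.4801, 0.1616, 0.0693]
eef_rot: [0.353, -0.351, -0.613, 0.614]
wrist_force: [-0.0, 0.7, -0.8]
opening: 0.333
```

>>> apply_moves --plan "0 0 0 0 -0.9 0 0; 0 0 0 0 -0.9 0 0; 0 0 0 0 0 0 0; 0 0 0 0 0 0 0; 0 0 0 0 0 0 0"

```text
time_s: 47.25
eef_pos: [0.4801, 0.1616, 0.0693]
eef_rot: [0.287, -0.285, -0.646, 0.647]
wrist_force: [0.3, 0.2, -1.7]
opening: 0.332
```

Run:
```python
from h import *
o,p,M,psi=state(); print(p,psi,toj(p),o["opening"],o["wrist_force"])
plan([(*jw(0,-.05,.055),2.311,0,2),(*jw(0,-.042,.0212),2.311,0,3)])
```

```text
[0.48013517 0.16164704 0.06931047] 2.308563494853211 [[-0.00123355 -0.08465657]] 0.3318048810364727 [ 0.28103303  0.16736075 -1.72144755]
-0.01 0.14 -0.35 -0.01 -0.01 0.01 0; -0.01 0.14 -0.34 -0.01 -0.01 0.01 0; 0 0.23 -0.05 0 0 0 0; 0 0.22 -0.06 0 0 0 0; 0 0.23 -0.05 0 0 0 0
end [0.5122 0.1895 0.0212] 2.311
```

>>> apply_moves --plan "-0.01 0.14 -0.35 -0.01 -0.01 0.01 0; -0.01 0.14 -0.34 -0.01 -0.01 0.01 0; 0 0.23 -0.05 0 0 0 0; 0 0.22 -0.06 0 0 0 0; 0 0.2 -0.05 0 0 0 0"

```text
time_s: 47.75
eef_pos: [0.5111, 0.1893, 0.0213]
eef_rot: [0.285, -0.284, -0.647, 0.648]
wrist_force: [-0.5, 0.4, -1.0]
opening: 0.332
```

>>> apply_moves --plan "0 0 -0.04 0 0 0 0; 0 0 -0.04 0 0 0 0; 0 0 -0.04 0 0 0 0; 0 0 0 0 0 0 0; 0 0 0 0 0 0 0"

```text
time_s: 48.25
eef_pos: [0.5169, 0.1937, 0.0232]
eef_rot: [-0.284, 0.285, 0.647, -0.647]
wrist_force: [-0.5, -0.1, -1.7]
opening: 0.331
```

Run:
```python
from h import *
o,p,M,psi=state(); print(p,psi,toj(p),o["wrist_force"])
```

```text
[0.51687416 0.19366167 0.02319326] 2.313061075820964 [[-0.0001173  -0.03593857]] [-0.54612118 -0.07363125 -1.70185134]
```

>>> apply_moves --plan "0 0.03 -0.04 0 0 0 0; 0 0.02 -0.04 0 0 0 0; 0 0 -0.03 0 0 0 0; 0 0 -0.02 0 0 0 0; 0 0 0 0 0 0 0"

```text
time_s: 48.75
eef_pos: [0.5206, 0.1975, 0.02]
eef_rot: [0.285, -0.284, -0.647, 0.648]
wrist_force: [-2.3, -4.2, 1.4]
opening: 0.336
```

>>> apply_moves --plan "0 0 -0.02 0 0 0 0; 0 0 0 0 0 0 0; 0 0 0 0 0 0 0; 0 0 0 0 0 0 0; 0 0 0 0 0 0 0"

```text
time_s: 49.25
eef_pos: [0.5206, 0.1976, 0.0199]
eef_rot: [0.285, -0.284, -0.646, 0.648]
wrist_force: [-5.8, -6.3, 3.8]
opening: 0.332
```

Run:
```python
from h import *
o,p,M,psi=state(); print(p,psi,toj(p),o["wrist_force"])
```

```text
[0.52062933 0.19756553 0.01987708] 2.313049604249583 [[-0.00046973 -0.03053327]] [-5.78325213 -6.29084043  3.81952683]
```

>>> apply_moves --plan "0 0 -0.02 0 0 0 0; 0 0 0 0 0 0 0.6; 0 0 0 0 0 0 0.6; 0 0 0 0 0 0 0.6; 0 -0.4 0.1 0 0 0 0.6"

```text
time_s: 49.75
eef_pos: [0.5177, 0.196, 0.0384]
eef_rot: [0.286, -0.283, -0.647, 0.648]
wrist_force: [0.3, 0.5, 0.6]
opening: 0.6
```

>>> apply_moves --plan "0 -0.6 0 0 0 0 0.6; 0.6 0 0 0 0 0 0.6; 0.6 0 0 0 0 0 0.6; 0.58 0 0 0 0 0 0.6; 0 0 0 0 0 0 0.6"

```text
time_s: 50.25
eef_pos: [0.4566, 0.2637, 0.0702]
eef_rot: [-0.284, 0.283, 0.648, -0.648]
wrist_force: [0.0, -0.7, -0.5]
opening: 0.603
```

Run:
```python
from h import *
d=snap("p14")
overlay(d["scene"],"scene",(285,90,130,145),4,"pics/o6.png",q=1.75)
endblue(d["top"],col=YEL)
o,p,M,psi=state(); print(p,psi,toj(p),o["wrist_force"])
plan([(*jw(-.09,-.033,.0192),2.311,.6,4)])
```

```text
top [252.9 220.6] 21 jig [ 0.0901 -0.0595]
top [234.2 237.2] 22 jig [ 0.0001 -0.0589]
[0.45914804 0.26216143 0.0705103 ] 2.3148038491030496 [[-0.08962732 -0.03240578]] [-0.49626515  0.19612234  0.35658534]
0 0.26 0 0 0.01 0 0.6; 0 0.25 0.01 0 0.01 0 0.6; 0.01 0.26 0 0.01 0 0 0.6; 0 0.26 0 0 0.01 -0.01 0.6; 0 0 0 0 0 0 0.6
end [0.4585 0.2622 0.019 ] 2.311
```

View pics/o6.png

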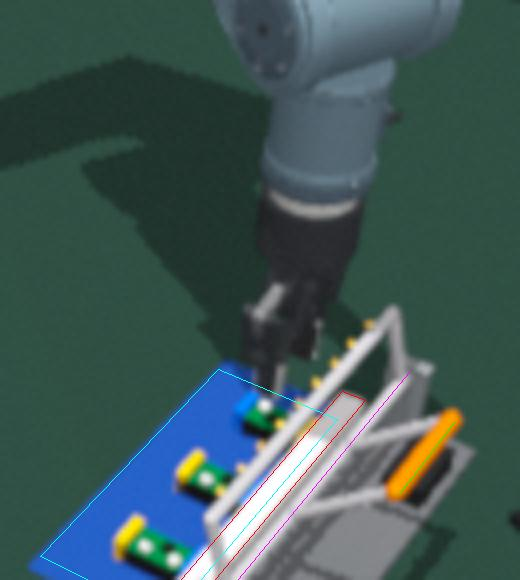

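>>> apply_moves --plan "0 0.26 0 0 0.01 0 0.6; 0 0.25 0.01 0 0.01 0 0.6; 0.01 0.26 0 0.01 0 0 0.6; 0 0.25 0 0 0 0 0.6; 0 0 0 0 0 0 0.6"

```text
time_s: 50.85
eef_pos: [0.4565, 0.2607, 0.0165]
eef_rot: [0.287, -0.284, -0.645, 0.648]
wrist_force: [-0.6, -0.0, 0.4]
opening: 0.6
```

>>> apply_moves --plan "0 0 0 0 0 0 0; 0 0 0 0 0 0 0; 0 0 0 0 0 0 0; 0 0 0 0 0 0 0; 0 0 0 0 0 0 0"

```text
time_s: 51.35
eef_pos: [0.4584, 0.2617, 0.0194]
eef_rot: [0.285, -0.285, -0.647, 0.647]
wrist_force: [-0.0, 0.2, -2.0]
opening: 0.333
```

Run:
```python
from h import *
ctrl.camera("top")
o,p,M,psi=state(); print(p,psi,toj(p),o["opening"],o["wrist_force"],2*-.0323-toj(p)[0,1])
```

```text
[0.45844475 0.26170751 0.01945117] 2.3106599286557232 [[-0.08976607 -0.03323125]] 0.3315117328123262 [ 0.8680323  -0.56508937 -0.30475657] -0.0313687459574783
```

>>> apply_moves --plan "0 -0.4 0.1 0 0 0 0; 0 -0.6 0.45 0 0 0 0; 0 0 0.45 0 0.08 0 0; 0 0 0 0 0.9 0 0; 0 0 0 0 0.9 0 0"

```text
time_s: 51.9
eef_pos: [0.4211, 0.2277, 0.0697]
eef_rot: [0.358, -0.358, -0.61, 0.61]
wrist_force: [0.8, -0.3, -0.9]
opening: 0.334
```

>>> apply_moves --plan "0 0 0 0 0.9 0 0; 0 0 0 0 0.9 0 0; 0 0 0 0 0.9 0 0; 0 0 0 0 0.9 0 0; 0 0 0 0 0.9 0 0"

```text
time_s: 52.4
eef_pos: [0.4214, 0.228, 0.0694]
eef_rot: [-0.507, 0.508, 0.492, -0.493]
wrist_force: [-0.9, 0.2, -1.3]
opening: 0.332
```

>>> apply_moves --plan "0 0 0 0 0.9 0 0; 0 0 0 0 0.9 0 0; 0 0 0 0 0.9 0 0; 0 0 0 0 0.9 0 0; 0 0 0 0 0.9 0 0"

```text
time_s: 52.9
eef_pos: [0.4214, 0.228, 0.0694]
eef_rot: [-0.62, 0.621, 0.339, -0.34]
wrist_force: [-0.1, 0.2, -1.7]
opening: 0.332
```

>>> apply_moves --plan "0 0 0 0 0.9 0 0; 0 0 0 0 0.9 0 0; 0 0 0 0 0.9 0 0; 0 0 0 0 0.9 0 0; 0 0 0 0 0.9 0 0"

```text
time_s: 53.4
eef_pos: [0.4214, 0.228, 0.0694]
eef_rot: [-0.688, 0.689, 0.161, -0.162]
wrist_force: [0.0, 0.1, -1.8]
opening: 0.333
```

>>> apply_moves --plan "0 0 0 0 0.9 0 0; 0 0 0 0 0.9 0 0; 0 0 0 0 0.9 0 0; 0 0 0 0 0.9 0 0; 0 0 0 0 0.9 0 0"

```text
time_s: 53.9
eef_pos: [0.4214, 0.228, 0.0694]
eef_rot: [-0.706, 0.707, -0.028, 0.028]
wrist_force: [-0.3, -0.3, -1.8]
opening: 0.336
```

>>> apply_moves --plan "0 0 0 0 0.9 0 0; 0 0 0 0 0.9 0 0; 0 0 0 0 0.9 0 0; 0 0 0 0 0.9 0 0; 0 0 0 0 0.9 0 0"

```text
time_s: 54.4
eef_pos: [0.4214, 0.228, 0.0694]
eef_rot: [-0.673, 0.674, -0.216, 0.215]
wrist_force: [0.5, 0.6, -1.4]
opening: 0.333
```

>>> apply_moves --plan "0 0 0 0 0.9 0 0; 0 0 0 0 0.9 0 0; 0 0 0 0 0 0 0; 0 0 0 0 0 0 0; 0 0 0 0 0 0 0"

```text
time_s: 54.9
eef_pos: [0.4214, 0.228, 0.0693]
eef_rot: [-0.647, 0.648, -0.285, 0.285]
wrist_force: [0.4, -0.7, -2.1]
opening: 0.331
```

Run:
```python
from h import *
o,p,M,psi=state(); print(p,psi,toj(p),o["opening"],o["wrist_force"])
plan([(*jw(-.09,-.05,.055),-.831,0,2),(*jw(-.09,-.042,.0212),-.831,0,3)])
```

```text
[0.42136994 0.2279506  0.06930833] -0.8288578941226743 [[-0.08982171 -0.08337173]] 0.33073330425542946 [ 0.37584827 -0.74023894 -2.14124508]
0 0.14 0.33 0.01 0.01 0 0; 0 0.15 0.34 0 0.01 0 0; 0 0.22 0.05 0 0 0 0; 0 0.23 0.06 0 0 0 0; 0 0.22 0.05 0 0 0 0
end [0.452  0.256  0.0213] -0.831
```

>>> apply_moves --plan "0 0.14 0.33 0 0.01 0 0; 0 0.15 0.34 0 0.01 0 0; 0 0.22 0.05 0 0 0 0; 0 0.23 0.06 0 0 0 0; 0 0.2 0.05 0 0 0 0"

```text
time_s: 55.4
eef_pos: [0.451, 0.2555, 0.0208]
eef_rot: [-0.646, 0.648, -0.287, 0.285]
wrist_force: [-0.3, 0.7, -1.5]
opening: 0.329
```

>>> apply_moves --plan "0 0 0.04 0 0 0 0; 0 0 0.04 0 0 0 0; 0 0 0.04 0 0 0 0; 0 0 0 0 0 0 0; 0 0 0 0 0 0 0"

```text
time_s: 55.9
eef_pos: [0.4567, 0.26, 0.0226]
eef_rot: [-0.646, 0.647, -0.286, 0.286]
wrist_force: [-1.3, -0.3, -1.1]
opening: 0.333
```

Run:
```python
from h import *
o,p,M,psi=state(); print(p,psi,toj(p),o["wrist_force"])
```

```text
[0.45666143 0.25996427 0.02259657] -0.8332480066051403 [[-0.08968047 -0.0357236 ]] [-1.29241813 -0.33044884 -1.08460909]
```

>>> apply_moves --plan "0 0.02 0.04 0 0 0 0; 0 0.02 0.03 0 0 0 0; 0 0 0.02 0 0 0 0; 0 0 0.02 0 0 0 0; 0 0 0 0 0 0 0"

```text
time_s: 56.4
eef_pos: [0.4599, 0.2631, 0.0199]
eef_rot: [-0.646, 0.648, -0.287, 0.286]
wrist_force: [-3.2, -3.3, 0.3]
opening: 0.33
```

>>> apply_moves --plan "0 0 0.02 0 0 0 0; 0 0 0 0 0 0 0; 0 0 0 0 0 0 0; 0 0 0 0 0 0 0; 0 0 0 0 0 0 0"

```text
time_s: 56.9
eef_pos: [0.4598, 0.2631, 0.0198]
eef_rot: [-0.645, 0.648, -0.287, 0.285]
wrist_force: [-4.6, -6.7, 2.7]
opening: 0.332
```

Run:
```python
from h import *
o,p,M,psi=state(); print(p,psi,toj(p),o["wrist_force"])
```

```text
[0.45982102 0.26313977 0.01975557] -0.8332794649861897 [[-0.08989634 -0.03124921]] [-4.5960685  -6.74560943  2.74880353]
```

>>> apply_moves --plan "0 0 0.02 0 0 0 0; 0 0 0 0 0 0 0.6; 0 0 0 0 0 0 0.6; 0 0 0 0 0 0 0.6; 0 -0.4 -0.1 0 0 0 0.6"

```text
time_s: 57.4
eef_pos: [0.4571, 0.2614, 0.0386]
eef_rot: [-0.645, 0.648, -0.287, 0.285]
wrist_force: [-0.7, 0.1, -0.3]
opening: 0.594
```

>>> apply_moves --plan "0 -0.8 -0.4 0 0 0 0.33; 0 -0.9 -0.2 0 0 0 0.33; 0 -0.9 0 0 0 0 0.33; 0 -0.6 0 0 0 0 0.33; 0 0 0 0 0 0 0.33"

```text
time_s: 57.9
eef_pos: [0.4396, 0.2427, 0.206]
eef_rot: [0.649, -0.645, 0.283, -0.289]
wrist_force: [0.5, 1.0, 0.1]
opening: 0.329
```

Run:
```python
from h import *
d=snap("p15")
overlay(d["top"],"top",(165,160,170,120),4,"pics/o5.png",q=1.75)
overlay(d["scene"],"scene",(285,110,130,130),4,"pics/o6.png",q=1.75)
endblue(d["top"],col=YEL)
o,p,M,psi=state(); print(p,psi,toj(p),o["time_s"])
h=hd(1.73)
plan([(h[0],h[1],.21,.7397,.33),(h[0],h[1],.19,.7397,.33)])
```

```text
top [252.9 220.6] 21 jig [ 0.0901 -0.0595]
top [234.2 237.2] 22 jig [ 0.0001 -0.0589]
top [215.5 254. ] 24 jig [-0.0895 -0.0585]
[0.43680909 0.24185627 0.20103455] -0.8332662944240631 [[-0.08968641 -0.06259394]] 58.0
0.12 -0.01 0.24 0 -0.87 0 0.33; 0.14 -0.01 0.23 0 -0.88 0 0.33; 0.17 -0.01 0.2 0 -0.87 0 0.33; 0.19 -0.02 0.19 0 -0.88 0 0.33; 0.2 -0.01 0.18 0 -0.87 0 0.33
0.23 -0.01 0.14 0 -0.87 0.01 0.33; 0.23 -0.01 0.13 0 -0.88 0 0.33; 0.25 -0.01 0.09 0 -0.87 0 0.33; 0.26 -0.01 0.08 0 -0.87 0 0.33; 0.26 -0.02 0.04 0 -0.88 0 0.33
0.27 -0.01 0.02 0 -0.87 0 0.33; 0.27 -0.01 -0.02 0 -0.88 0 0.33; 0.26 -0.01 -0.04 0 -0.87 0 0.33; 0.26 -0.01 -0.06 0 -0.87 0 0.33; 0.25 -0.02 -0.1 0 -0.88 0 0.33
0 0.4 0 0 0 0 0.33; 0 0 0 0 0 0 0.33; 0 0 0 0 0 0 0.33; 0 0 0 0 0 0 0.33; 0 0 0 0 0 0 0.33
end [0.6298 0.2963 0.1902] 0.74
```

View pics/o5.png

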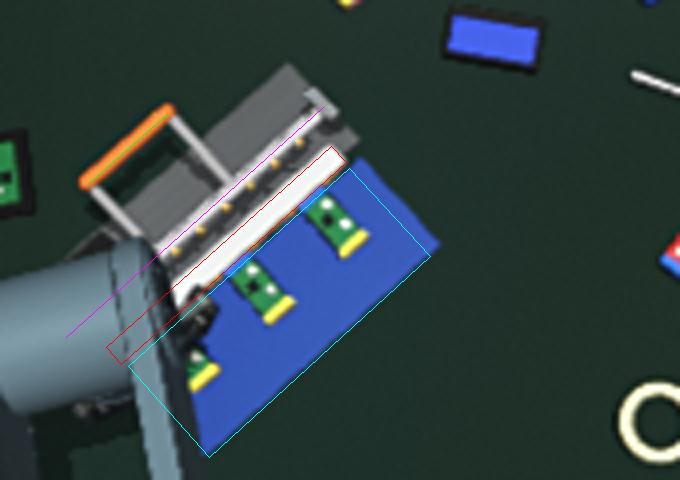

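View pics/o6.png

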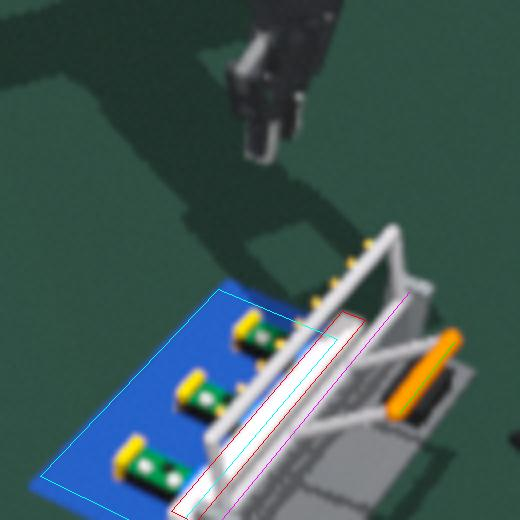

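>>> apply_moves --plan "0.12 -0.01 0.24 0 -0.87 0 0.33; 0.14 -0.01 0.23 0 -0.88 0 0.33; 0.17 -0.01 0.2 0 -0.87 0 0.33; 0.19 -0.02 0.19 0 -0.88 0 0.33; 0.2 -0.01 0.18 0 -0.87 0 0.33"

```text
time_s: 58.5
eef_pos: [0.5, 0.2599, 0.2007]
eef_rot: [-0.698, 0.7, -0.109, 0.106]
wrist_force: [-0.3, 0.4, -0.4]
opening: 0.33
```

>>> apply_moves --plan "0.23 -0.01 0.14 0 -0.87 0.01 0.33; 0.23 -0.01 0.13 0 -0.88 0 0.33; 0.25 -0.01 0.09 0 -0.87 0 0.33; 0.26 -0.01 0.08 0 -0.87 0 0.33; 0.26 -0.02 0.04 0 -0.88 0 0.33"

```text
time_s: 59.0
eef_pos: [0.5641, 0.2779, 0.2031]
eef_rot: [-0.702, 0.703, 0.075, -0.08]
wrist_force: [-0.4, -0.3, 0.0]
opening: 0.331
```

>>> apply_moves --plan "0.27 -0.01 0.02 0 -0.87 0 0.33; 0.27 -0.01 -0.02 0 -0.88 0 0.33; 0.26 -0.01 -0.04 0 -0.87 0 0.33; 0.26 -0.01 -0.06 0 -0.87 0 0.33; 0.25 -0.02 -0.1 0 -0.88 0 0.33"

```text
time_s: 59.5
eef_pos: [0.6287, 0.296, 0.2057]
eef_rot: [0.659, -0.658, -0.255, 0.259]
wrist_force: [0.4, 0.3, -0.2]
opening: 0.33
```

>>> apply_moves --plan "0 0.4 0 0 0 0 0.33; 0 0 0 0 0 0 0.33; 0 0 0 0 0 0 0.33; 0 0 0 0 0 0 0.33; 0 0 0 0 0 0 0.33"

```text
time_s: 60.0
eef_pos: [0.6294, 0.2961, 0.1895]
eef_rot: [0.659, -0.659, -0.255, 0.256]
wrist_force: [-0.7, 0.3, -0.0]
opening: 0.33
```

Run:
```python
from h import *
d=snap("p16"); overlay(d["scene"],"scene",(325,90,100,120),5,"pics/o6.png",q=1.75)
o,p,M,psi=state(); print(p,psi,toj(p),o["time_s"])
h=hd(1.74,.0);P=.7397
plan([(*h,P,.33,4)])
way=[(*hd(q,-.004*min(1,(1.74-q)/.3)),P,.27,1) for q in np.arange(1.74,-.13,-.12)[1:]]
plan(way,start=(*h,P))
```

```text
[0.62948116 0.29611266 0.18972751] 0.7398296980702448 [[1.09729973e-04 1.16299706e-01]] 60.1
0.01 0.38 0 0 0 0 0.33; 0 0.38 0 0 0 0 0.33; 0.01 0.38 0 0 0 -0.01 0.33; 0 0.38 0 0 0 0 0.33; 0 0 0 0 0 0 0.33
end [0.6302 0.2968 0.1137] 0.74
-0.19 -0.16 0 0 0 0 0.27; -0.21 -0.15 0 0 0 0 0.27; -0.21 -0.12 0 0 0 0 0.27; -0.2 -0.1 0 0 0 0 0.27; -0.22 -0.07 0 0 0 0 0.27
-0.22 -0.05 0 0 0 0 0.27; -0.23 -0.02 0 0 0 0 0.27; -0.23 0.01 0 0 0 0 0.27; -0.22 0.04 0 0 0 0 0.27; -0.22 0.06 0 0 0 0 0.27
-0.21 0.09 0 0 0 0 0.27; -0.2 0.11 0 0 0 0 0.27; -0.18 0.13 0 0 0 0 0.27; -0.17 0.16 0 0 0 0 0.27; -0.14 0.17 0 0 0 0 0.27
end [0.5175 0.1941 0.1086] 0.74
```

View pics/o6.png

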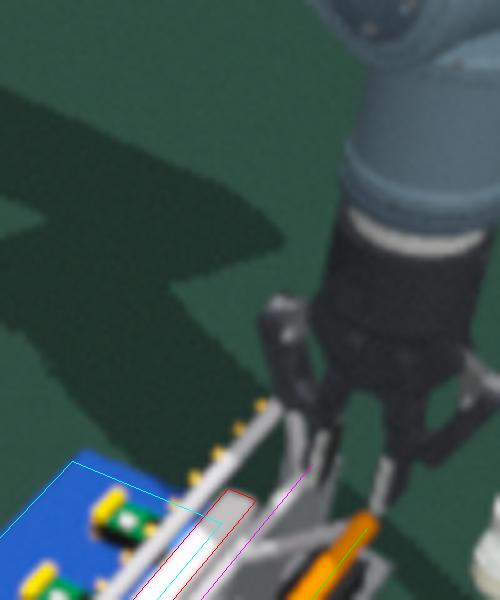

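>>> apply_moves --plan "0.01 0.38 0 0 0 0 0.33; 0 0.38 0 0 0 0 0.33; 0.01 0.38 0 0 0 0 0.33; 0 0.38 0 0 0 0 0.33; 0 0 0 0 0 0 0.33"

```text
time_s: 60.6
eef_pos: [0.6278, 0.296, 0.1099]
eef_rot: [0.66, -0.659, -0.253, 0.258]
wrist_force: [-0.3, 0.5, -0.5]
opening: 0.33
```

>>> apply_moves --plan "-0.19 -0.16 0 0 0 0 0.27; -0.21 -0.15 0 0 0 0 0.27; -0.21 -0.12 0 0 0 0 0.27; -0.2 -0.1 0 0 0 0 0.27; -0.22 -0.07 0 0 0 0 0.27"

```text
time_s: 61.1
eef_pos: [0.5933, 0.2624, 0.1472]
eef_rot: [-0.659, 0.659, 0.258, -0.254]
wrist_force: [2.5, 3.2, 3.1]
opening: 0.271
```

>>> apply_moves --plan "-0.22 -0.05 0 0 0 0 0.27; -0.23 -0.02 0 0 0 0 0.27; -0.23 0.01 0 0 0 0 0.27; -0.22 0.04 0 0 0 0 0.27; -0.22 0.06 0 0 0 0 0.27"

```text
time_s: 61.6
eef_pos: [0.5496, 0.2233, 0.1409]
eef_rot: [-0.659, 0.659, 0.255, -0.256]
wrist_force: [2.4, 2.1, 2.3]
opening: 0.271
```

>>> apply_moves --plan "-0.21 0.09 0 0 0 0 0.27; -0.2 0.11 0 0 0 0 0.27; 0 0 0 0 0 0 0.27; 0 0 0 0 0 0 0.27; 0 0 0 0 0 0 0.27"

```text
time_s: 62.1
eef_pos: [0.5352, 0.2103, 0.1309]
eef_rot: [0.659, -0.659, -0.255, 0.257]
wrist_force: [-0.2, -0.1, 0.8]
opening: 0.269
```

Run:
```python
from h import *
d=snap("p17"); overlay(d["scene"],"scene",(285,100,130,130),5,"pics/o6.png",q=.2)
o,p,M,psi=state(); print(p,psi,toj(p),o["time_s"],o["wrist_force"])
endblue(d["top"],col=YEL)
```

```text
[0.53546158 0.21047316 0.1310598 ] 0.7400373086263339 [[-6.30400962e-06 -1.08765260e-02]] 62.2 [ 0.43826663  0.21871378 -1.07014933]
top [252.9 220.6] 21 jig [ 0.0901 -0.0595]
top [234.2 237.2] 22 jig [ 0.0001 -0.0589]
```

View pics/o6.png

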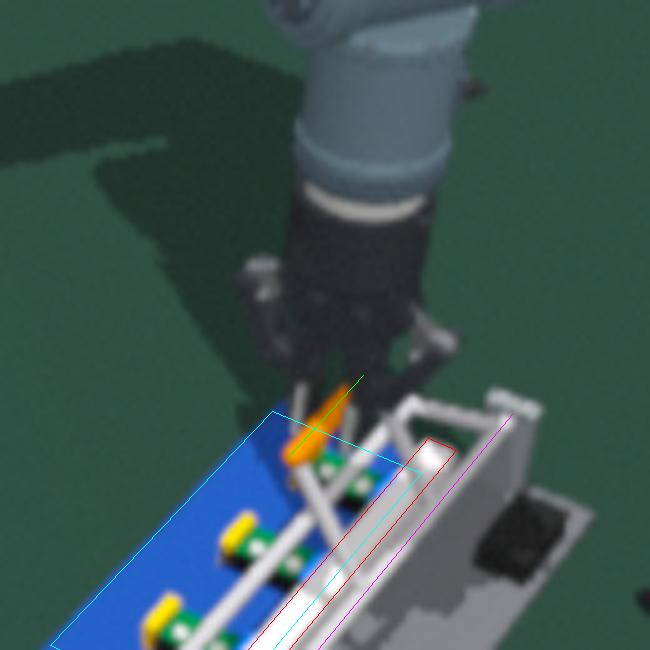

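>>> apply_moves --plan "-0.18 0.13 0 0 0 0 0.27; -0.17 0.15 0 0 0 0 0.27; -0.15 0.15 0 0 0 0 0.27; -0.08 0.08 0 0 0 0 0.27; 0 0 0 0 0 0 0.27"

```text
time_s: 62.7
eef_pos: [0.5197, 0.1942, 0.1097]
eef_rot: [0.66, -0.659, -0.261, 0.25]
wrist_force: [13.0, 16.7, 8.2]
opening: 0.272
```

>>> apply_moves --plan "-0.06 0.06 0 0 0 0 0.27; 0 0 0 0 0 0 0.27; 0 0 0 0 0 0 0.27; 0 0 0 0 0 0 0.27; 0 0 0 0 0 0 0.27"

```text
time_s: 63.2
eef_pos: [0.5201, 0.1936, 0.1086]
eef_rot: [0.66, -0.659, -0.263, 0.248]
wrist_force: [16.4, 21.1, 12.6]
opening: 0.267
```

At the stop. Back off, rise and look.

>>> apply_moves --plan "0.24 -0.14 0 0 0 0 0.3; 0 -0.4 0 0 0 0 0.3; 0 -0.7 0 0 0 0 0.4; 0 -0.8 0 0 0 0 0.5; 0 -0.4 0 0 0 0 0.5"

```text
time_s: 63.7
eef_pos: [0.521, 0.1966, 0.2271]
eef_rot: [-0.659, 0.66, 0.256, -0.256]
wrist_force: [0.0, 0.0, -0.2]
opening: 0.498
```

>>> apply_moves --plan "-0.8 0 0 0 0 0 0.5; -0.8 0 0 0 0 0 0.5; -0.8 0 0 0 0 0 0.5; -0.6 0 0 0 0 0 0.5; 0 0 0 0 0 0 0.5"

```text
time_s: 64.2
eef_pos: [0.4065, 0.0942, 0.2234]
eef_rot: [0.66, -0.659, -0.253, 0.257]
wrist_force: [0.1, 0.8, 0.3]
opening: 0.503
```

>>> apply_moves --plan "0 0 0 0 0 0 0.5; 0 0 0 0 0 0 0.5; 0 0 0 0 0 0 0.5; 0 0 0 0 0 0 0.5; 0 0 0 0 0 0 0.5"

```text
time_s: 64.7
eef_pos: [0.4101, 0.0961, 0.2247]
eef_rot: [0.659, -0.659, -0.255, 0.257]
wrist_force: [0.4, -0.1, 0.2]
opening: 0.5
```

Run:
```python
from h import *
d=snap("p18"); overlay(d["scene"],"scene",(285,130,130,110),5,"pics/o6.png",q=0)
overlay(d["top"],"top",(165,160,240,120),3,"pics/o5.png",q=0)
o,p,M,psi=state(); print(p,psi,toj(p),o["time_s"],o["wrist_force"])
endblue(d["top"],col=YEL)
```

```text
[0.41004183 0.09601397 0.22483481] 0.7403151047966906 [[ 1.28864309e-07 -1.80673519e-01]] 64.8 [-0.11247234  0.46764906  1.36744585]
top [252.9 220.6] 21 jig [ 0.0901 -0.0595]
```

View pics/o6.png

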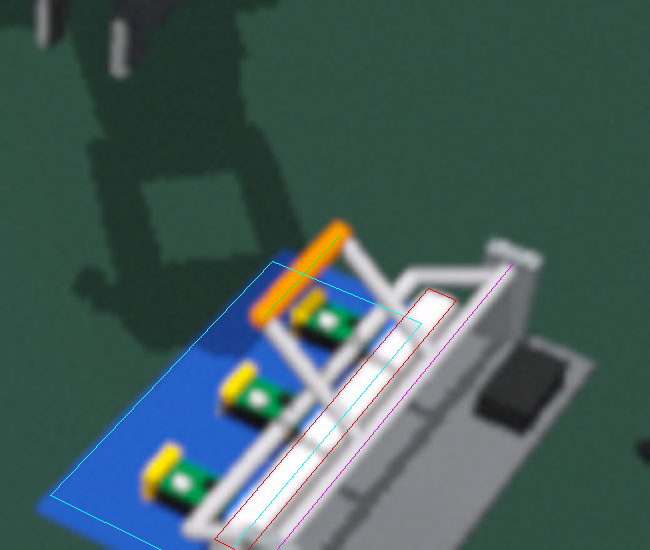

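View pics/o5.png

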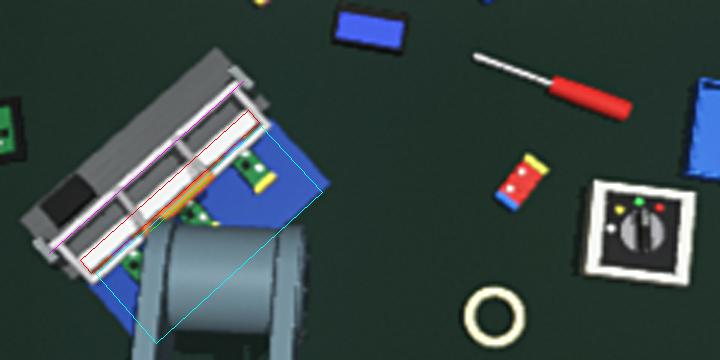

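View pics/p18_top.png

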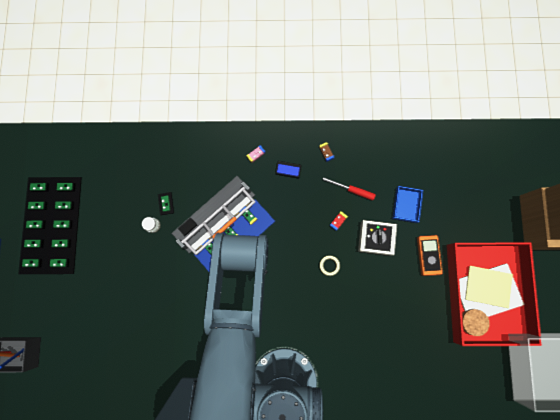

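>>> apply_moves --plan "-0.65 0 -0.55 0 0 0 0.5; -0.65 0 -0.55 0 0 0 0.5; -0.65 0 -0.55 0 0 0 0.5; -0.6 0 -0.5 0 0 0 0.5; -0.5 0 -0.5 0 0 0 0.5"

```text
time_s: 65.3
eef_pos: [0.3862, -0.1065, 0.2254]
eef_rot: [-0.659, 0.659, 0.255, -0.256]
wrist_force: [0.8, 0.7, 1.0]
opening: 0.5
```

>>> apply_moves --plan "0 0 0 0 0 0 0.5; 0 0 0 0 0 0 0.5; 0 0 0 0 0 0 0.5; 0 0 0 0 0 0 0.5; 0 0 0 0 0 0 0.5"

```text
time_s: 65.8
eef_pos: [0.3868, -0.1039, 0.2251]
eef_rot: [0.659, -0.659, -0.256, 0.257]
wrist_force: [-0.8, -0.2, -0.2]
opening: 0.502
```

Run:
```python
from h import *
d=snap("p19")
overlay(d["top"],"top",(165,160,160,120),5,"pics/o5.png",q=0)
o,p,M,psi=state(); print(p,o["time_s"],abs(o["dq"]).max())
endblue(d["top"],col=YEL)
t=d["top"];a=rd("pics/top0.png")
x0,y0,f=362,220,8
cv2.imwrite("pics/k5.png",np.hstack([cv2.resize(t[y0:y0+34,x0:x0+36],None,fx=f,fy=f,interpolation=cv2.INTER_CUBIC),cv2.resize(rd("pics/p10_top.png")[y0:y0+34,x0:x0+36],None,fx=f,fy=f,interpolation=cv2.INTER_CUBIC)])[:,:,::-1])
```

```text
[ 0.38677505 -0.10419216  0.22516524] 65.9 0.009012965206415846
top [252.9 220.6] 21 jig [ 0.0901 -0.0595]
top [234.2 237.2] 22 jig [ 0.0001 -0.0589]
top [215.5 254. ] 24 jig [-0.0895 -0.0585]
```

View pics/o5.png

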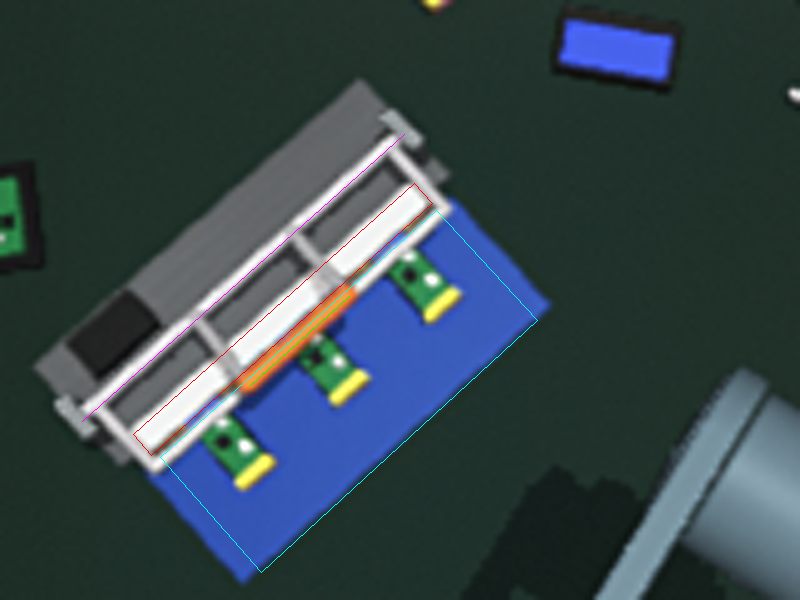

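View pics/k5.png

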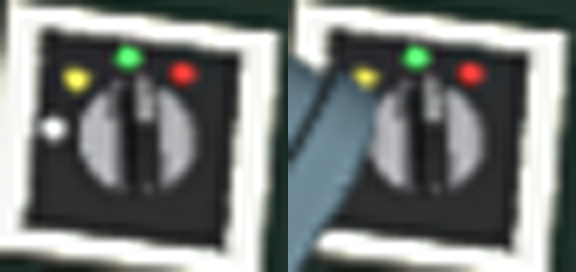

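Run:
```python
from bench import ctrl
print(ctrl.hand_in())
```

```text
the job is handed in; nothing more can be done
None
```

I tested all three green modules from both ends and handed the job in at about 66 s of the 210 s. No verdict was given.

**What I did**
1. Set the three modules at about x −90, 0 and +90 mm with their gold ends pressed against the brass strip, and swung the frame down to its stop.
2. Turned the selector to the green mark. The tool angle gave 1.40 rad; the two pictures gave roughly 1.34–1.40, inside the allowed range.
3. Raised the frame to its stop, turned each module end for end until I felt the blue end touch the strip, and swung the frame down to its stop again.

**Last checks**
- **Modules:** all three lie square, and their outer (gold) ends are level with each other to about 1 mm.
- **Frame and knob:** the frame matches its fully-down outline in both camera views, and the knob is unchanged on green.
- **Bystanders:** none of those in view appeared to have moved, and the arm was clear of everything. I saw no sign of a module being knocked aside.

**What disagreed**
- **Set-down force:** I set the first turned module down too low, and the wrist force read 78 N for a moment (limit 120 N). I raised the later placements by about 2 mm, and those showed no such peak.
- **Flushness:** the picture reading of the gold ends was about 2.5 mm off what a flush fit should give. I put this down to the yellow colour reading also picking up the brass strip, and relied on the contact force instead.

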